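# Fetch the setting ring from behind the bottles for measuring

### The arm

A 7-joint arm with a two-finger parallel gripper is mounted at the origin on a cart in front of the work surface, level with it; the furniture and walls round the work are solid. World frame = base frame: x ahead of the robot, y to its left, z up, the work surface at z = 0. Lengths are in m, angles in rad, forces in N, time in s.
With the tool pointing down it reaches from about 0.425 to 0.875 m from the base axis. Payload 9.9 kg.
Tool frame: the origin (TCP) lies between the finger pads; the fingertips stand 19 mm ahead of it and the grasp point (between the pads) is the TCP (nose_length is the distance from the TCP to the fingertips, in m); z points along the fingers, y is the direction in which the jaws open and shut (so a half turn about z gives the same grasp; the last joint's range is limited). The gripper opens to 85 mm and grips with 20 to 120 N. Pads are 22 mm wide; open, the fingers measure 114 mm over their backs; the gripper's body (76 mm by 85 mm) begins 54 mm behind the grasp point. The pads swing forward as they close: fully open they stand 13 mm farther back than shut.
Start: joints at [1.245, 0.576, 0.025, 1.437, -0.015, 1.129, -0.057], TCP at [0.162, -0.655, 0.25] pointing down, gripper open.
Joint ranges: [-2.76, 2.76], [-0.34, 2.15], [-1.52, 1.57], [0.19, 2.46], [-1.09, 4.23], [0.17, 1.99], [-2.82, 2.82]. Speed limits (rad/s): [2.22, 2.22, 3.01, 3.01, 3.14, 3.14, 3.14].

### API

Orientations are given as a rotation vector (axis times angle).
In Python, from workcell import * gives the robot as it stands.
- The arm moves only by the shell command python3 -m pendant 'ROWS' [FORCE]. ROWS is text: rows parted by semicolons, each of 7 numbers parted by spaces: the shift along the tool's x, y, z in cm, then the turn, a rotation vector about the tool's x, y, z in degrees, then the opening, from 0 (shut) to 1 (fully open). A call has 1 to 12 rows; each row is the pose to reach, as a shift and turn from the pose commanded when the call began, along the tool's axes at that moment; what a row does not reach only later rows make up. A row lasts 1/12 s, in which the tool goes at most 41.7 mm and 7.16 degrees, less where a joint would pass 70% of its speed; a pose out of reach is approached as far as the arm can. A call with a gripper value outside its range is refused whole. The fingers move at their own pace and stop on an object; FORCE is the grip in N (left out, the last holds). Time passes only in rows, so rows that repeat a pose let the fingers close. It gives the time, the measured TCP pose, the force and the opening at its end, in the units of the state.
- get_obs(): the state, without advancing time (a new reading comes with each control period).
- camera(name): name is "side" or "top"; returns the picture (420x560x3 uint8, red, green, blue); there is no depth.
- camera_info(name): a dict with "fx", "fy", "cx", "cy" (pixels), "R" (3x3) and "t" (3): a world point X has camera coordinates R X + t. Camera axes: x right, y down, z forward; pixel columns grow to the right and rows downward; lengths in m; the calibration is good to about 2 mm. A picture is of the moment at which its call begins. camera_info takes no time and is no camera call.
- sign_off(): hands the job in, once; it reports no verdict.
The state is a dict: "time": time; "qpos": joint angles; "qd": joint speeds; "effort": joint torques, N m; "tcp_pos": TCP position; "tool_rot": TCP orientation; "wrist_force": force on the tool from outside, world axes, zero at the start; "moment": the same for the moment, N m; "gripper_width": finger opening in m.
Only numpy, scipy, OpenCV 4.12 (cv2) and the standard library are available. Lean on these libraries where they do the work, as an engineer would, in place of code of your own. Each camera call takes 0.05 s, during which the arm holds its last target.

### The job

On the low metal rack two bottles stand in a row in front of the plain setting ring, which sits between the rack's two upright cheeks. Clear both bottles into the shallow grey tray, standing upright, while the ring stays where it is; then lay the ring flat and centred on the round steel measuring table, and only then put the bottles back, upright and each exactly where it stood on the rack. Disturb nothing else on the worktop, and leave everything released and at rest.

Things in the scene. Friction and masses are not known exactly. Their poses are not given: they have to be found in the camera images.
- rack: Low metal rack, fixed: plate 76 x 172 mm, 4 mm thick, long along its own y. Origin under its centre. At the -y end two cheeks (y -85 to -25 mm, x +-34 mm, 4 mm thick, tops at 44 mm) leave a 64 mm wide bay, open at both ends, with the ring at y about -55 mm. The bottles stand at y about 1 and 57 mm, either one nearer the ring; gaps in the row are 4 to 18 mm, too narrow for a finger.
- tall_bottle: Tall white squeeze bottle, loose, about 0.16 kg: body 52 mm in diameter up to 108 mm, cap 26 mm wide, 125 mm tall in all. Origin at the centre of its underside, z up.
- short_bottle: Short dark bottle, loose, about 0.09 kg: body 40 mm in diameter up to 73 mm, cap 20 mm wide, 85 mm tall in all. Origin at the centre of its underside, z up.
- ring: Plain pale setting ring, loose, about 0.06 kg: 44 mm outside and 24 mm inside diameter, 16 mm high, lying flat. Origin at the centre of its underside, z up.
- tray: Shallow grey plastic tray, fixed, 90 x 160 mm outside with its long side along its own y; floor 3 mm thick, rim 4 mm wide and 10 mm high. Origin under its centre. Big enough for both bottles side by side along y.
- table: Round steel measuring table, fixed: a disc 72 mm in diameter, flat top 18 mm above the worktop. Origin under its centre.
- tape: Bystander: roll of tape lying flat, 68 mm in diameter, 19 mm high, loose. Origin at the centre of its underside.
- coupling: Bystander: small brass coupling, 22 mm in diameter, 25 mm high, loose. Origin at the centre of its underside.
- thumb_nut: Bystander: pale thumb nut, 26 mm in diameter, 17 mm high, loose. Origin at the centre of its underside.
- block: Bystander: pale fixture block 25 x 40 x 21 mm high, loose. Origin at the centre of its underside.
There are look-alikes about, which are no part of the job. Leave any orange look-alike of the short_bottle alone.

How it is judged:
By the outcome, as a careful person would: the job done as asked, in the order asked, and still so for the second after the job is handed in, with the robot touching nothing.
It also fails if it takes over 122 s, if anything falls off the work surface, if the arm or the gripper's body presses on something with over 40 N, if the wrist force passes 120 N, or if a joint passes its speed limit or range.

## Working session

There is one attempt and no reset: what is moved stays moved. The work goes in short steps, Python scripts to look and compute and a shell command to move; the robot and the scene stay as the last step left them, time stands still between calls to the robot, and variables do not carry over. Pictures are saved under pics/ and viewed, and the job is handed in when it is done.

```bash
mkdir -p pics
python3 - <<'E'
from workcell import *
import cv2
for n in("top","side"):
    cv2.imwrite(f"pics/{n}0.png",camera(n)[:,:,::-1]); i=camera_info(n); print(n,i)
o=get_obs(); print({k:o[k] for k in("time","tcp_pos","tool_rot","gripper_width")})
E
```

```text
top {'fx': 488.9913876411759, 'fy': 488.9913876411759, 'cx': 281.70413486557294, 'cy': 209.29391997288494, 'R': array([[-0.14880672, -0.9888482 , -0.00598283],
       [-0.96541136,  0.14658442, -0.21562449],
       [ 0.21409688, -0.02631048, -0.97645803]]), 't': array([0.06318118, 0.53153514, 0.80414905])}
side {'fx': 436.7400850542363, 'fy': 436.7400850542363, 'cx': 280.5104711101376, 'cy': 201.34313416045964, 'R': array([[ 0.98411616, -0.17744998, -0.00518461],
       [-0.09268235, -0.48865797, -0.86753869],
       [ 0.15141122,  0.85423937, -0.49734268]]), 't': array([-0.50384009,  0.0738386 ,  0.91563583])}
{'time': 0.1, 'tcp_pos': array([ 0.16153052, -0.65500483,  0.24951997]), 'tool_rot': array([-3.11719661e+00, -3.78742483e-01,  4.30935730e-04]), 'gripper_width': 0.08539553266055011}
```

View pics/top0.png

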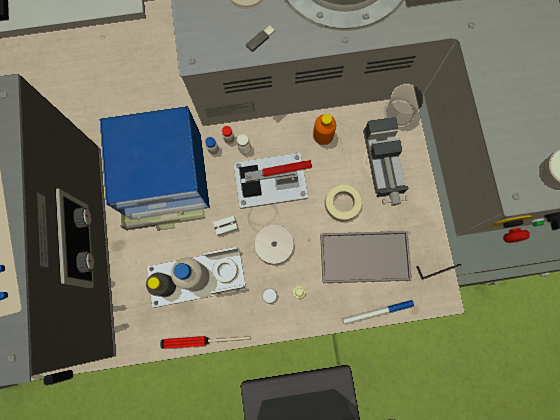

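View pics/side0.png

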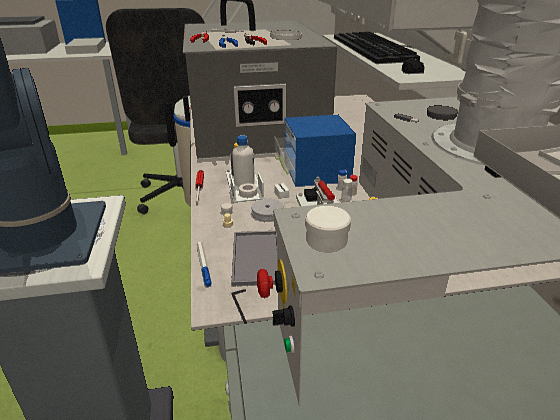

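Top view: rack at about (197,277) with the ring at (227,270), the tall bottle (blue cap) at (183,270) and the dark bottle (yellow cap) at (156,284). The table is at (274,244), the tray at (365,257), and the orange look-alike at (325,128). Next I'll zoom in.

```bash
cat > h.py <<'E'
import numpy as np,cv2
from workcell import *
def ray(n,u,v):
    i=camera_info(n);R=np.array(i["R"]);t=np.array(i["t"])
    d=R.T@np.array([(u-i["cx"])/i["fx"],(v-i["cy"])/i["fy"],1]);return -R.T@t,d
def onz(n,u,v,z):
    c,d=ray(n,u,v);return c+d*(z-c[2])/d[2]
def proj(n,X):
    i=camera_info(n);p=np.array(i["R"])@np.array(X)+np.array(i["t"]);return np.array([i["fx"]*p[0]/p[2]+i["cx"],i["fy"]*p[1]/p[2]+i["cy"]])
def tri(a,b):
    (c1,d1),(c2,d2)=ray("top",*a),ray("side",*b)
    s=np.linalg.lstsq(np.c_[d1,-d2],c2-c1,rcond=None)[0]
    p,q=c1+s[0]*d1,c2+s[1]*d2;return (p+q)/2,np.linalg.norm(p-q)
E
python3 - <<'E'
import cv2
t=cv2.imread("pics/top0.png");s=cv2.imread("pics/side0.png")
cv2.imwrite("pics/c1.png",cv2.resize(t[200:320,130:290],None,fx=5,fy=5,interpolation=cv2.INTER_CUBIC))
cv2.imwrite("pics/c2.png",cv2.resize(t[180:310,240:420],None,fx=4.4,fy=4.4,interpolation=cv2.INTER_CUBIC))
cv2.imwrite("pics/c3.png",cv2.resize(s[125:235,185:345],None,fx=5,fy=5,interpolation=cv2.INTER_CUBIC))
E
```

```text
(no output)
```

View pics/c1.png

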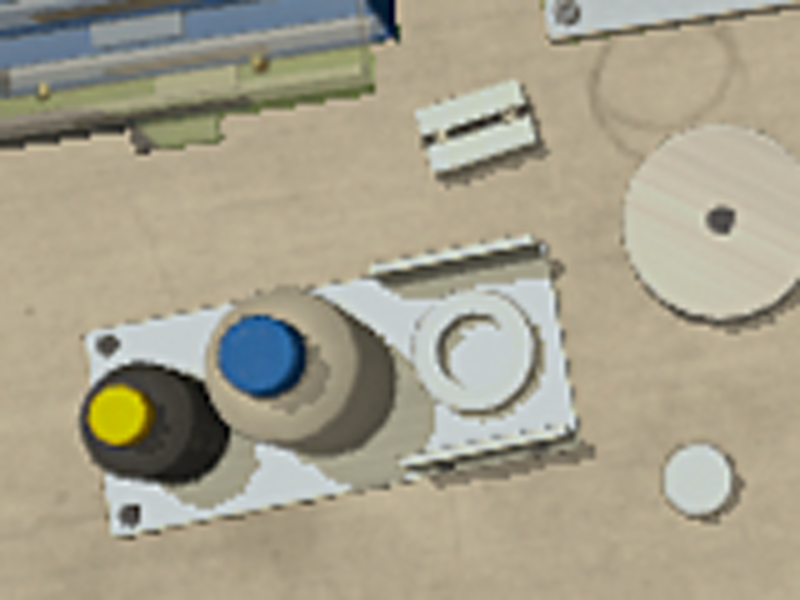

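View pics/c2.png

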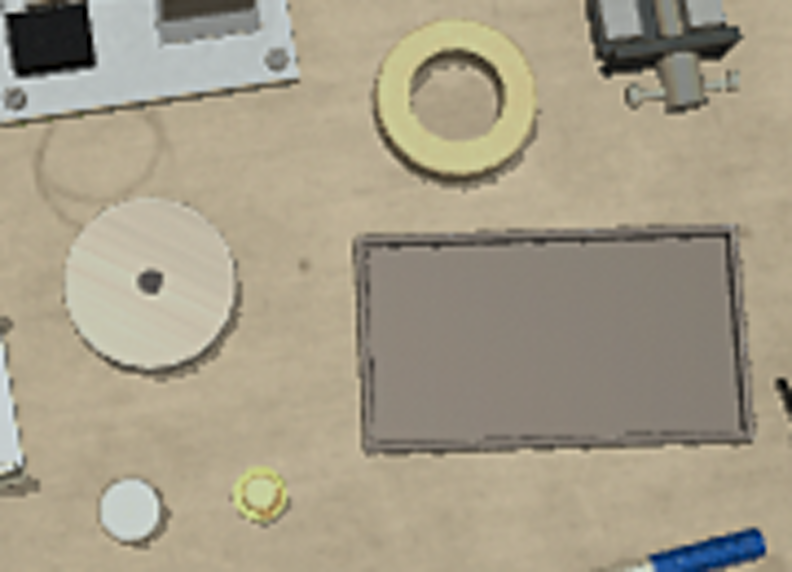

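View pics/c3.png

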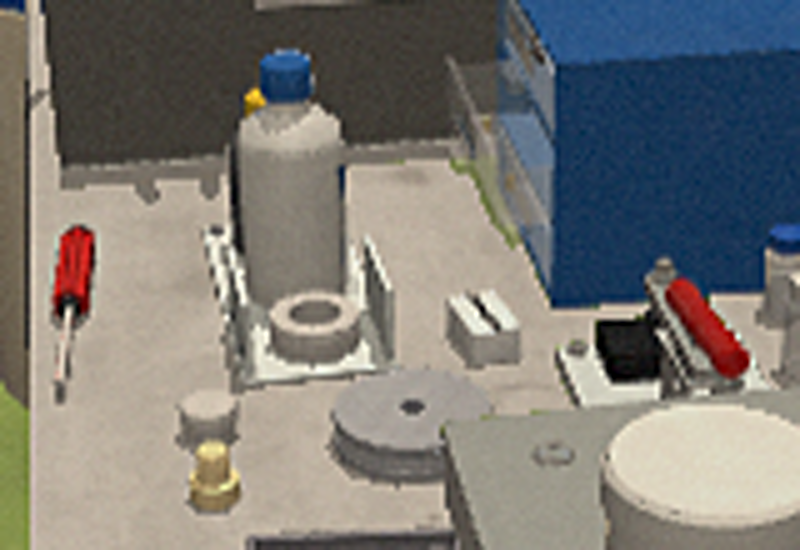

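Run:
```python
from h import *
t=cv2.imread("pics/top0.png");hsv=cv2.cvtColor(t,cv2.COLOR_BGR2HSV)
print("campos",ray("top",0,0)[0])
def blob(lo,hi,box):
    x0,y0,x1,y1=box;m=cv2.inRange(hsv[y0:y1,x0:x1],lo,hi);n,l,s,c=cv2.connectedComponentsWithStats(m);k=1+np.argmax(s[1:,4])
    cs,_=cv2.findContours((l==k).astype(np.uint8),0,2);return c[k]+[x0,y0],s[k]+[x0,y0,0,0,0],cv2.minEnclosingCircle(cs[0])
for nm,lo,hi,z in(("blue",(95,120,60),(130,255,255),.129),("yel",(20,150,120),(35,255,255),.089)):
    c,s,ec=blob(lo,hi,(140,250,210,310));print(nm,c,s,ec,onz("top",*c,z),onz("top",*c,z-.005))
px=lambda a,b,k=5,x=130,y=200:(x+a/k,y+b/k)
C={"A":(85,333),"B":(112,537),"Cc":(577,430)}
for k,v in C.items():print(k,onz("top",*px(*v),.004 if k!="Cc" else .004))
print("cheek end near top",onz("top",*px(577,428),.044),"far",onz("top",*px(546,242),.044),onz("top",*px(372,268),.044),onz("top",*px(407,466),.044))
print("ring",onz("top",*px(474,352),.020), "L/R",onz("top",*px(412,352),.02),onz("top",*px(537,352),.02))
print("table",onz("top",*px(721,220),.018))
p2=lambda a,b:px(a,b,4.4,240,180)
print("table2",onz("top",*p2(151,281),.018), onz("top",*p2(65,281),.018),onz("top",*p2(237,281),.018))
T=[onz("top",*p2(*v),.010) for v in((355,236),(738,228),(752,440),(366,451))];print("tray",*T,"mean",np.mean(T,0))
print("tray sizes",[np.linalg.norm(T[i]-T[i-1]) for i in range(4)])
for n,v,z in(("tape",(457,98),.019),("nut",(130,510),.017),("coup",(261,494),.025)):print(n,onz("top",*p2(*v),z))
print("block",onz("top",*px(476,125),.021))
print("bluebox low corner",onz("top",*px(372,92),0),onz("top",*px(398,38),0),"corner wall",onz("top",103,145,0))
```

```text
campos [0.35038604 0.00571937 0.9002078 ]
blue [181.46464646 270.51515152] [174 263  16  16 198] ((41.5, 20.5), 7.905794143676758) [0.44559748 0.15557677 0.129     ] [0.44621477 0.15654835 0.124     ]
yel [153.  282.5] [148 277  11  12 110] ((13.0, 32.5), 6.020897388458252) [0.43796383 0.21183287 0.089     ] [0.43850363 0.21310328 0.084     ]
A [0.47759289 0.24164481 0.004     ]
B [0.40298578 0.23861419 0.004     ]
Cc [0.41579715 0.06793023 0.004     ]
cheek end near top [0.4135583 0.0650623 0.044    ] far [0.47954771 0.06724212 0.044     ] [0.47958395 0.12902188 0.044     ] [0.40943662 0.1249533  0.044     ]
ring [0.44762553 0.09971749 0.02      ] L/R [0.45095324 0.12174714 0.02      ] [0.44424519 0.07733936 0.02      ]
table [0.48192551 0.00506847 0.018     ]
table2 [0.48214081 0.00481944 0.018     ] [0.48746559 0.03999214 0.018     ] [ 0.47681861 -0.03033629  0.018     ]
tray [ 0.48934861 -0.08246131  0.01      ] [ 0.46867726 -0.24154194  0.01      ] [ 0.38142076 -0.2292624   0.01      ] [ 0.40061409 -0.07211517  0.01      ] mean [ 0.43501518 -0.15634521  0.01      ]
tray sizes [np.float64(0.0893356401779606), np.float64(0.1604180449322551), np.float64(0.08811630195137973), np.float64(0.15831498965948126)]
tape [ 0.53948969 -0.13369605  0.019     ]
nut [0.3911235  0.02682366 0.017     ]
coup [ 0.38917915 -0.02628735  0.025     ]
block [0.52957822 0.08862296 0.021     ]
bluebox low corner [0.55224336 0.1277152  0.        ] [0.57144518 0.11560294 0.        ] corner wall [0.72669102 0.30625343 0.        ]
```

```bash
python3 - <<'E'
from h import *
print("estop",tri((515,236),(265,283)))
print("white cap",tri((556,165),(328,212)))
print("wt corner",onz("top",462,312,0),onz("side",191,327,0))
print("blue box top corner",tri((195,109),(292,122)),"near-right top",tri((206,185),(296,155)))
for z in (0,.1,.2,.3):print(z,onz("top",477,223,z),onz("top",455,42,z), onz("side",277,212,z))
print(proj("top",(.162,-.655,.25)),proj("side",(.162,-.655,.25)))
# side checks
for n,X in(("tall cap",(.4456,.1556,.129)),("ring",(.4476,.0997,.02)),("table",(.482,.005,.018)),("short",(.438,.2125,.089)),("traycorner",(.489,-.0825,.01))):print(n,proj("side",X))
E
python3 - <<'E'
import cv2
s=cv2.imread("pics/side0.png")
cv2.imwrite("pics/c4.png",cv2.resize(s[130:220,220:300],None,fx=7,fy=6.6,interpolation=cv2.INTER_CUBIC))
E
```

```text
estop (array([ 0.42206985, -0.37793252,  0.12451936]), np.float64(0.0018930206417711757))
white cap (array([ 0.49946453, -0.40102786,  0.24285553]), np.float64(0.0003976376712437318))
wt corner [ 0.31210672 -0.31088023  0.        ] [ 0.31072318 -0.31580521  0.        ]
blue box top corner (array([0.61120199, 0.0933552 , 0.20506875]), np.float64(0.1204479254566514)) near-right top (array([0.57853478, 0.1059693 , 0.09479788]), np.float64(0.018953820207895277))
0 [ 0.46702006 -0.3755475   0.        ] [ 0.83953349 -0.41901219  0.        ] [0.50483605 0.00557739 0.        ]
0.1 [ 0.45406371 -0.33319429  0.1       ] [ 0.78519632 -0.37183069  0.1       ] [ 0.47759445 -0.15715958  0.1       ]
0.2 [ 0.44110737 -0.29084108  0.2       ] [ 0.73085915 -0.32464919  0.2       ] [ 0.45035284 -0.31989655  0.2       ]
0.3 [ 0.42815103 -0.24848788  0.3       ] [ 0.67652198 -0.27746768  0.3       ] [ 0.42311124 -0.48263352  0.3       ]
[829.28543909 389.25983931] [-110.52424248  477.40973076]
tall cap [241.64816752 136.81688168]
ring [247.03381253 187.43350886]
table [266.98276674 206.27308644]
short [237.20907288 143.66594362]
traycorner [276.67943524 230.08046299]
```

View pics/c4.png

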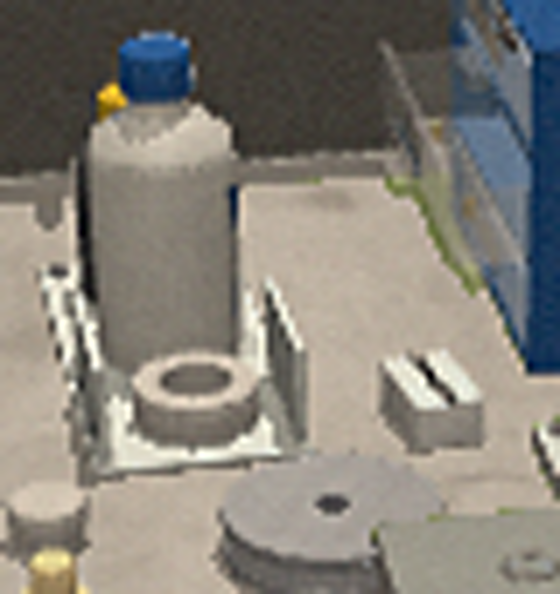

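```bash
cat >> h.py <<'E'
from scipy.spatial.transform import Rotation as Ro
def to(pos,yaw):
    o=get_obs();R0=Ro.from_rotvec(o["tool_rot"]);y=np.radians(yaw)
    x=[np.cos(y),np.sin(y),0];z=[0,0,-1];RT=Ro.from_matrix(np.c_[x,np.cross(z,x),z])
    d=R0.inv().apply(np.array(pos)-o["tcp_pos"])*100
    print("shift cm",np.round(d,2),"turn deg",np.round((R0.inv()*RT).as_rotvec(degrees=True),2),"dist rows",np.linalg.norm(d)/4.17)
def st():
    o=get_obs();x=Ro.from_rotvec(o["tool_rot"]).as_matrix();print("t",o["time"],"tcp",np.round(o["tcp_pos"],4),"yaw",np.degrees(np.arctan2(x[1,0],x[0,0])).round(2),"zax",x[:,2].round(3),"F",np.round(o["wrist_force"],1),"w",round(o["gripper_width"],4),"q",np.round(o["qpos"],2))
E
python3 -c "
from h import *
st();to((.38,-.33,.30),50)"
```

```text
t 0.1 tcp [ 0.1615 -0.655   0.2495] yaw 13.86 zax [-0.     0.001 -1.   ] F [0.  0.2 0. ] w 0.0854 q [ 1.25  0.58  0.02  1.44 -0.01  1.13 -0.06]
shift cm [ 28.99 -26.33  -5.01] turn deg [-8.000e-02 -2.000e-02 -3.614e+01] dist rows 9.468787441440488
```

```bash
python3 -m pendant '29 -26.3 -5 0 0 -36.1 1;29 -26.3 -5 0 0 -36.1 1;29 -26.3 -5 0 0 -36.1 1;29 -26.3 -5 0 0 -36.1 1;29 -26.3 -5 0 0 -36.1 1;29 -26.3 -5 0 0 -36.1 1;29 -26.3 -5 0 0 -36.1 1;29 -26.3 -5 0 0 -36.1 1;29 -26.3 -5 0 0 -36.1 1;29 -26.3 -5 0 0 -36.1 1;29 -26.3 -5 0 0 -36.1 1;29 -26.3 -5 0 0 -36.1 1' 40; python3 -c "
from h import *
st();to((.44,-.03,.28),80)"
```

```text
time: 1.1
tcp_pos: [0.3808, -0.3297, 0.3004]
tool_rot: [2.846, 1.331, -0.0]
wrist_force: [-0.5, -0.2, -0.6]
gripper_width: 0.0855
t 1.1 tcp [ 0.3808 -0.3297  0.3004] yaw 50.12 zax [ 0. -0. -1.] F [-0.5 -0.2 -0.6] w 0.0855 q [ 0.8   0.28 -0.23  1.8   0.07  1.07 -0.16]
shift cm [ 26.79 -14.67   2.03] turn deg [ 0.000e+00  1.000e-02 -2.988e+01] dist rows 7.3412125586185555
```

```bash
python3 -m pendant '26.8 -14.7 2 0 0 -30 1;26.8 -14.7 2 0 0 -30 1;26.8 -14.7 2 0 0 -30 1;26.8 -14.7 2 0 0 -30 1;26.8 -14.7 2 0 0 -30 1;26.8 -14.7 2 0 0 -30 1;26.8 -14.7 2 0 0 -30 1;26.8 -14.7 2 0 0 -30 1;26.8 -14.7 2 0 0 -30 1;26.8 -14.7 2 0 0 -30 1'; python3 -c "
from h import *
st();to((.4465,.156,.21),93.5)"
```

```text
time: 1.93
tcp_pos: [0.44, -0.0317, 0.2799]
tool_rot: [-2.407, -2.018, 0.002]
wrist_force: [0.2, -1.2, 0.2]
gripper_width: 0.0856
t 1.9333 tcp [ 0.44   -0.0317  0.2799] yaw 79.95 zax [-0.001 -0.    -1.   ] F [ 0.2 -1.2  0.2] w 0.0856 q [ 0.38  0.22 -0.5   1.96  0.13  0.99 -0.36]
shift cm [18.6  -2.63  6.98] turn deg [ -0.05   0.02 -13.55] dist rows 4.806502543135789
```

```bash
python3 -m pendant '18.6 -2.6 7 0 0 -13.5 1;18.6 -2.6 7 0 0 -13.5 1;18.6 -2.6 7 0 0 -13.5 1;18.6 -2.6 7 0 0 -13.5 1;18.6 -2.6 7 0 0 -13.5 1;18.6 -2.6 7 0 0 -13.5 1;18.6 -2.6 7 0 0 -13.5 1;18.6 -2.6 7 0 0 -13.5 1'
python3 - <<'E'
from h import *
st();to((.4465,.156,.088),93.5)
t=camera("top")[:,:,::-1];cv2.imwrite("pics/t1.png",cv2.resize(t[180:340,100:320],None,fx=3.6,fy=3.6))
s=camera("side")[:,:,::-1];cv2.imwrite("pics/s1.png",cv2.resize(s[80:235,165:345],None,fx=3.8,fy=3.8))
E
```

```text
time: 2.6
tcp_pos: [0.4475, 0.1544, 0.21]
tool_rot: [2.156, 2.284, -0.003]
wrist_force: [0.2, -0.7, 0.5]
gripper_width: 0.0855
t 2.6 tcp [0.4475 0.1544 0.21  ] yaw 93.3 zax [-0.001 -0.002 -1.   ] F [ 0.2 -0.7  0.5] w 0.0855 q [ 0.    0.37 -0.59  1.99  0.27  0.86 -0.67]
shift cm [ 0.19 -0.08 12.2 ] turn deg [-0.05  0.08 -0.2 ] dist rows 2.9252681490704844
```

View pics/t1.png

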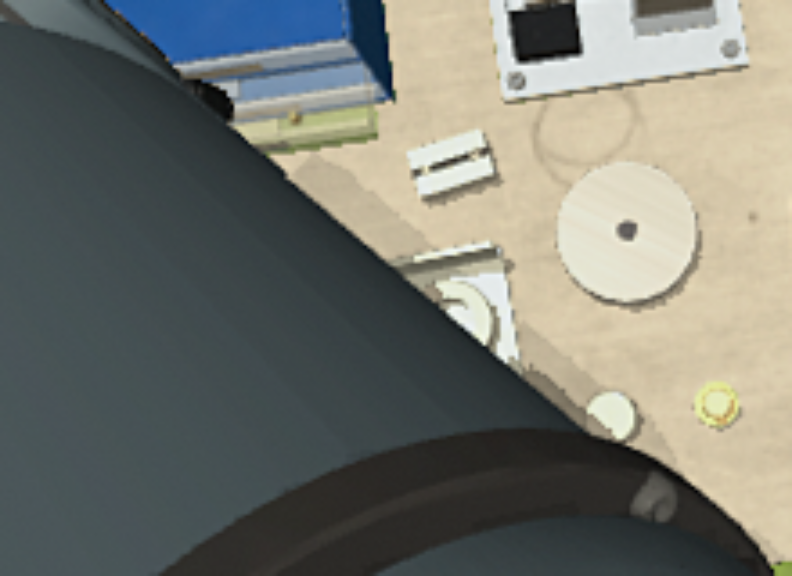

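View pics/s1.png

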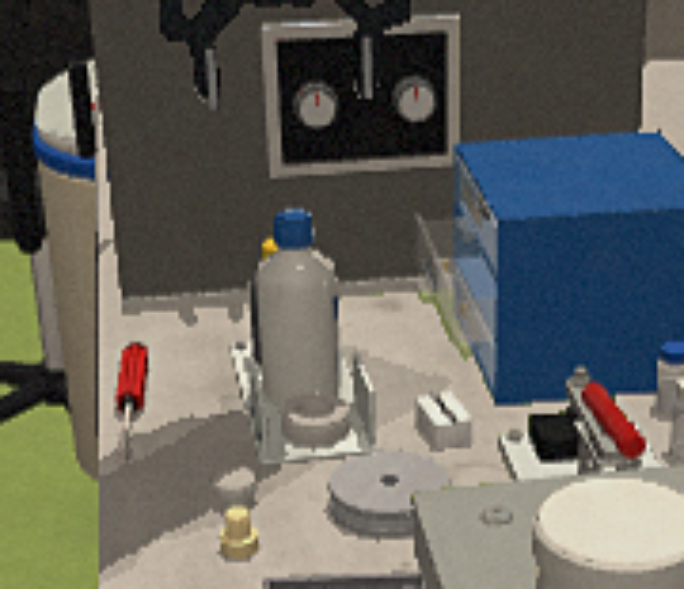

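```bash
python3 -m pendant '0.1 -0.1 0 0 0 -0.2 1;0.1 -0.1 3 0 0 -0.2 1;0.1 -0.1 6 0 0 -0.2 1;0.1 -0.1 9 0 0 -0.2 1;0.1 -0.1 11 0 0 -0.2 1;0.1 -0.1 12.2 0 0 -0.2 1;0.1 -0.1 12.2 0 0 -0.2 1;0.1 -0.1 12.2 0 0 -0.2 1'
python3 - <<'E'
from h import *
st()
s=camera("side")[:,:,::-1];cv2.imwrite("pics/s2.png",cv2.resize(s[100:210,190:330],None,fx=5,fy=5))
E
```

```text
time: 3.37
tcp_pos: [0.446, 0.157, 0.0884]
tool_rot: [-2.151, -2.29, 0.001]
wrist_force: [-0.7, -0.4, 1.3]
gripper_width: 0.0858
t 3.3667 tcp [0.446  0.157  0.0884] yaw 93.6 zax [-0.001 -0.001 -1.   ] F [-0.7 -0.4  1.3] w 0.0858 q [-0.11  0.54 -0.47  2.13  0.46  0.56 -0.85]
```

View pics/s2.png

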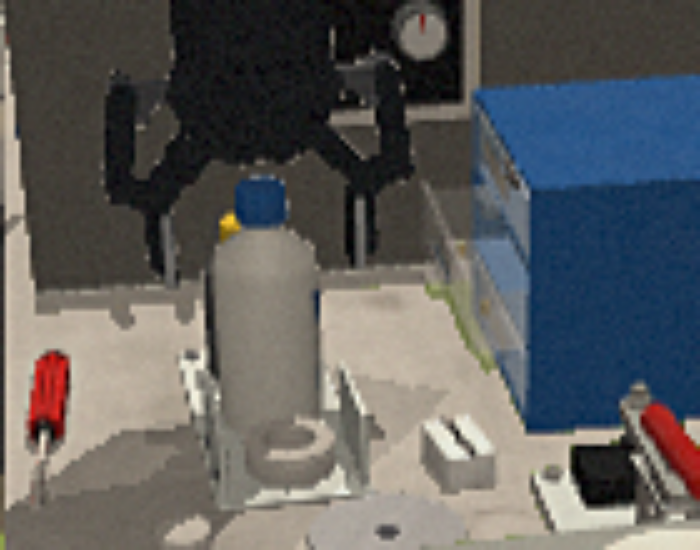

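```bash
python3 -m pendant '0 0 0.5 0 0 0 1;0 0 0.5 0 0 0 0.8;0 0 0.5 0 0 0 0.7;0 0 0.5 0 0 0 0.65;0 0 0.5 0 0 0 0.6;0 0 0.5 0 0 0 0.6;0 0 0.5 0 0 0 0.5;0 0 0.5 0 0 0 0.5;0 0 0.5 0 0 0 0.4;0 0 0.5 0 0 0 0.4' 40
python3 - <<'E'
from h import *
st()
s=camera("side")[:,:,::-1];cv2.imwrite("pics/s3.png",cv2.resize(s[100:210,190:330],None,fx=5,fy=5))
E
```

```text
time: 4.25
tcp_pos: [0.4459, 0.1579, 0.0838]
tool_rot: [2.149, 2.291, 0.0]
wrist_force: [-2.1, -0.9, 7.7]
gripper_width: 0.049
t 4.25 tcp [0.4459 0.1579 0.0838] yaw 93.66 zax [ 0. -0. -1.] F [-2.1 -0.9  7.7] w 0.049 q [-0.12  0.55 -0.46  2.14  0.46  0.55 -0.86]
```

View pics/s3.png

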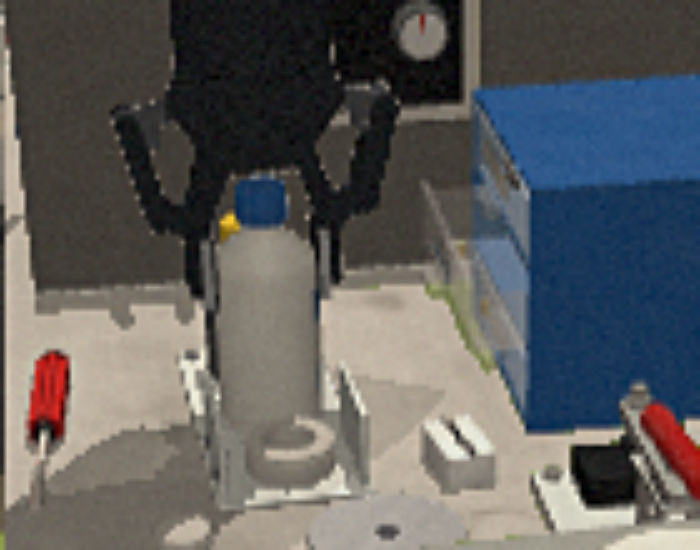

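```bash
python3 -m pendant '0 0 -0.5 0 0 0 0.4;0 0 -1.5 0 0 0 0.4;0 0 -2.5 0 0 0 0.4;0 0 -2.5 0 0 0 0.4;0 0 -2.5 0 0 0 0.4' 40
python3 - <<'E'
from h import *
st()
s=camera("side")[:,:,::-1];cv2.imwrite("pics/s4.png",cv2.resize(s[100:210,190:330],None,fx=5,fy=5))
E
```

```text
time: 4.72
tcp_pos: [0.4465, 0.1579, 0.1092]
tool_rot: [2.15, 2.29, 0.003]
wrist_force: [-0.1, -0.4, -2.1]
gripper_width: 0.0493
t 4.7167 tcp [0.4465 0.1579 0.1092] yaw 93.62 zax [ 0.002  0.001 -1.   ] F [-0.1 -0.4 -2.1] w 0.0493 q [-0.09  0.51 -0.5   2.11  0.42  0.61 -0.82]
```

View pics/s4.png

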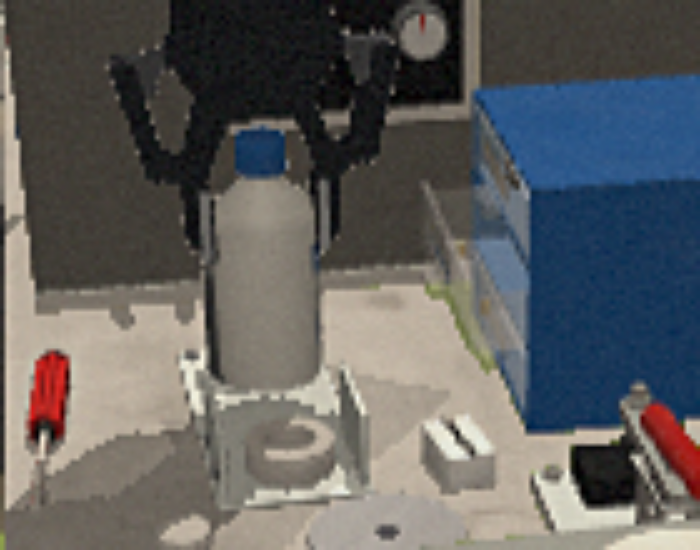

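```bash
python3 -m pendant '0 0 -1 0 0 0 0.4;0 0 -3 0 0 0 0.4;0 0 -5 0 0 0 0.4;0 0 -7 0 0 0 0.4;0 0 -8 0 0 0 0.4;0 0 -8 0 0 0 0.4'
python3 - <<'E'
from h import *
st();to((.455,-.02,.19),88);to((.43,-.197,.19),83)
E
```

```text
time: 5.27
tcp_pos: [0.4468, 0.1583, 0.1903]
tool_rot: [2.149, 2.29, 0.005]
wrist_force: [-0.0, 0.0, -2.2]
gripper_width: 0.0495
t 5.2667 tcp [0.4468 0.1583 0.1903] yaw 93.64 zax [ 0.003  0.001 -1.   ] F [-0.   0.  -2.2] w 0.0495 q [-0.01  0.39 -0.59  2.02  0.3   0.81 -0.71]
shift cm [-1.784e+01 -3.100e-01  1.000e-02] turn deg [ 0.19 -0.06  5.64] dist rows 4.279349884455359
shift cm [-3.535e+01 -3.930e+00 -2.000e-02] turn deg [ 0.19 -0.07 10.64] dist rows 8.528962732785596
```

```bash
python3 -m pendant '-2 0 0 0 0 0.6 0.4;-5 -0.1 0 0 0 1.5 0.4;-8.5 -0.2 0 0 0 2.6 0.4;-12 -0.3 0 0 0 3.7 0.4;-15.5 -0.4 0 0 0 4.8 0.4;-19 -0.7 0 0 0 5.9 0.4;-22.5 -1.2 0 0 0 7 0.4;-26 -1.8 0 0 0 8.1 0.4;-29.5 -2.5 0 0 0 9.2 0.4;-32.5 -3.2 0 0 0 10 0.4;-34.5 -3.7 0 0 0 10.6 0.4;-35.4 -3.9 0 0 0 10.6 0.4' ; python3 -m pendant '0 0 0 0 0 0 0.4; 0 0 0 0 0 0 0.4' ;python3 - <<'E'
from h import *
st();to((.43,-.197,.0835),83)
t=camera("top")[:,:,::-1];cv2.imwrite("pics/t5.png",cv2.resize(t[150:330,250:470],None,fx=3.3,fy=3.3))
s=camera("side")[:,:,::-1];cv2.imwrite("pics/s5.png",cv2.resize(s[80:310,180:380],None,fx=2.6,fy=2.6))
E
```

```text
time: 6.27
tcp_pos: [0.4278, -0.2013, 0.187]
tool_rot: [-2.356, -2.076, 0.003]
wrist_force: [0.6, -0.5, -2.0]
gripper_width: 0.0492
time: 6.43
tcp_pos: [0.4294, -0.1972, 0.1877]
tool_rot: [-2.351, -2.082, -0.0]
wrist_force: [0.2, 0.7, -1.4]
gripper_width: 0.0494
t 6.4333 tcp [ 0.4294 -0.1972  0.1877] yaw 83.06 zax [-0.001  0.001 -1.   ] F [ 0.2  0.7 -1.4] w 0.0494 q [ 0.69  0.38 -0.48  2.03  0.25  0.79 -0.06]
shift cm [1.000e-02 6.000e-02 1.042e+01] turn deg [-0.05 -0.05  0.06] dist rows 2.4984549782509946
```

View pics/t5.png

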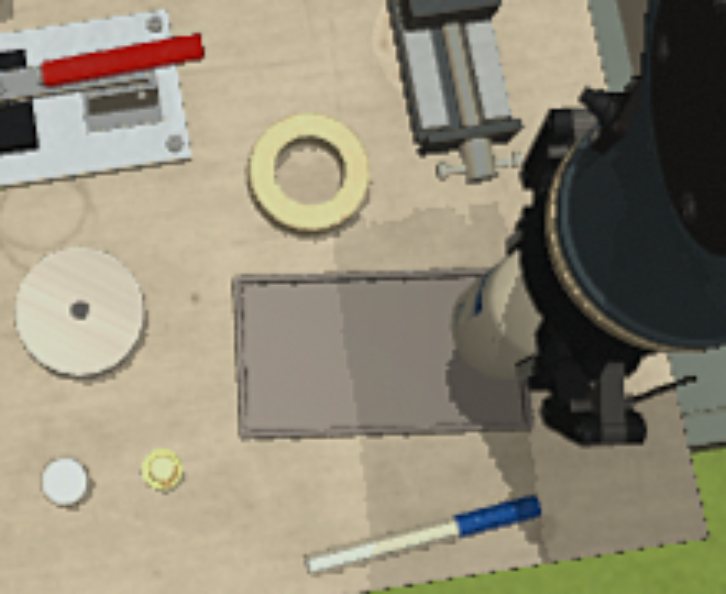

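View pics/s5.png

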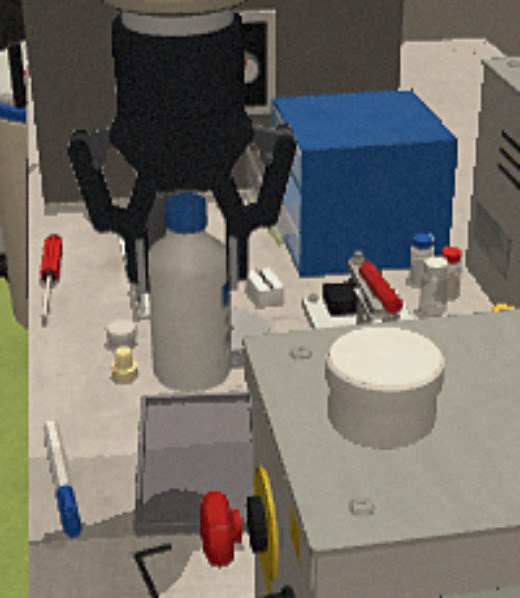

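```bash
python3 -m pendant '0 0 2 0 0 0 0.4;0 0 4.5 0 0 0 0.4;0 0 7 0 0 0 0.4;0 0 9 0 0 0 0.4;0 0 9.9 0 0 0 0.4;0 0 10.3 0 0 0 0.4;0 0 10.4 0 0 0 0.4;0 0 10.4 0 0 0 0.4;0 0 10.4 0 0 0 0.4'
python3 - <<'E'
from h import *
st()
E
```

```text
time: 7.28
tcp_pos: [0.4302, -0.198, 0.0852]
tool_rot: [2.35, 2.082, 0.001]
wrist_force: [-0.3, -0.1, -1.6]
gripper_width: 0.0495
t 7.2833 tcp [ 0.4302 -0.198   0.0852] yaw 83.07 zax [ 0.002 -0.001 -1.   ] F [-0.3 -0.1 -1.6] w 0.0495 q [ 0.6   0.54 -0.38  2.14  0.39  0.53 -0.2 ]
```

```bash
python3 -m pendant '0 0 0.1 0 0 0 0.4;0 0 0.2 0 0 0 0.4;0 0 0.25 0 0 0 0.4;0 0 0.25 0 0 0 0.4'
python3 - <<'E'
from h import *
st()
E
```

```text
time: 7.62
tcp_pos: [0.43, -0.1983, 0.0828]
tool_rot: [2.351, 2.081, 0.0]
wrist_force: [-1.9, 0.7, 10.8]
gripper_width: 0.0491
t 7.6167 tcp [ 0.43   -0.1983  0.0828] yaw 83.03 zax [ 0.001 -0.001 -1.   ] F [-1.9  0.7 10.8] w 0.0491 q [ 0.6   0.54 -0.38  2.14  0.4   0.52 -0.2 ]
```

```bash
python3 -m pendant '0 0 -0.05 0 0 0 0.6;0 0 -0.05 0 0 0 0.7;0 0 -0.05 0 0 0 0.8;0 0 -0.05 0 0 0 0.9;0 0 -0.05 0 0 0 1;0 0 -0.05 0 0 0 1'
python3 - <<'E'
from h import *
st()
t=camera("top")[:,:,::-1];cv2.imwrite("pics/t6.png",cv2.resize(t[150:330,250:470],None,fx=3.3,fy=3.3))
s=camera("side")[:,:,::-1];cv2.imwrite("pics/s6.png",cv2.resize(s[120:310,180:380],None,fx=3,fy=3))
E
```

```text
time: 8.12
tcp_pos: [0.4295, -0.198, 0.0822]
tool_rot: [-2.352, -2.083, 0.0]
wrist_force: [-0.1, 0.1, 0.4]
gripper_width: 0.0856
t 8.1167 tcp [ 0.4295 -0.198   0.0822] yaw 83.05 zax [-0.  0. -1.] F [-0.1  0.1  0.4] w 0.0856 q [ 0.6   0.54 -0.38  2.14  0.39  0.52 -0.2 ]
```

View pics/s6.png

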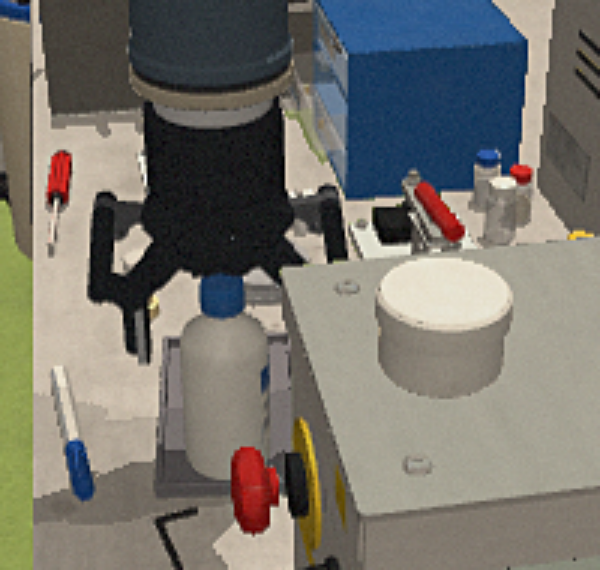

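```bash
python3 -m pendant '0 0 -3 0 0 0 1;0 0 -7 0 0 0 1;0 0 -11 0 0 0 1;0 0 -13.8 0 0 0 1;0 0 -13.8 0 0 0 1'
python3 - <<'E'
from h import *
st();to((.455,-.0,.22),88)
t=camera("top")[:,:,::-1];cv2.imwrite("pics/t7.png",t)
s=camera("side")[:,:,::-1];cv2.imwrite("pics/s7.png",s)
cv2.imwrite("pics/s7c.png",cv2.resize(s[120:230,200:300],None,fx=5,fy=5,interpolation=cv2.INTER_CUBIC))
cv2.imwrite("pics/t7c.png",cv2.resize(t[200:320,130:290],None,fx=5,fy=5,interpolation=cv2.INTER_CUBIC))
E
```

```text
time: 8.63
tcp_pos: [0.432, -0.1985, 0.2256]
tool_rot: [2.346, 2.077, 0.006]
wrist_force: [0.8, 0.1, 0.7]
gripper_width: 0.0854
t 8.6333 tcp [ 0.432  -0.1985  0.2256] yaw 83.04 zax [ 0.008 -0.003 -1.   ] F [0.8 0.1 0.7] w 0.0854 q [ 0.72  0.34 -0.51  1.98  0.21  0.87 -0.03]
shift cm [19.99 -0.13  0.51] turn deg [ 0.46  0.16 -4.96] dist rows 4.794332990503832
```

View pics/s7c.png

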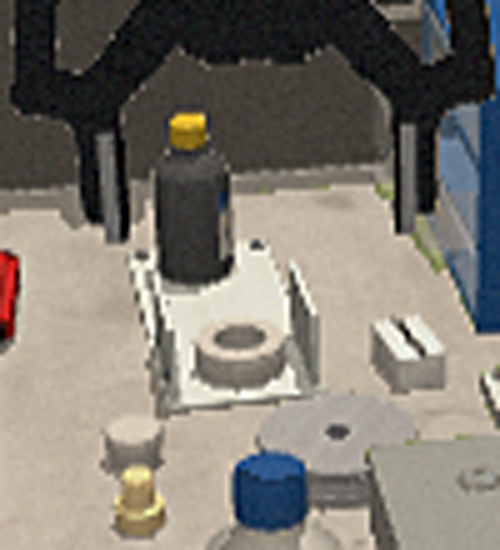

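View pics/t7c.png

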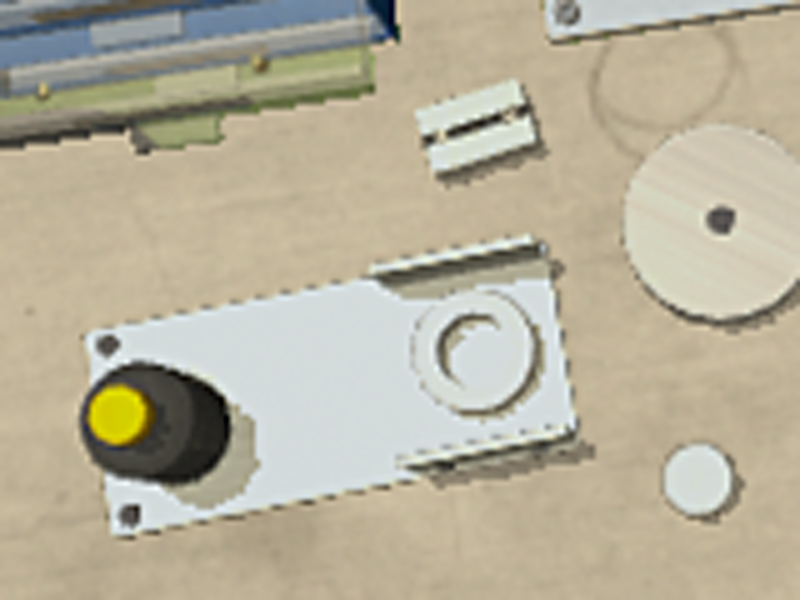

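Run:
```python
from h import *
print(tri((153.3,282.5),(237.4,144.2)),tri((153.8,282.5),(237.4,144.2)))
print("tall orig",tri((181.6,270.5),(242,136.5)))
to((.4398,.2125,.22),93.5)
```

```text
(array([0.4381818 , 0.21163687, 0.08783968]), np.float64(0.00033156228286051033)) (array([0.43806824, 0.21072677, 0.08820825]), np.float64(0.0004298441254246559))
tall orig (array([0.44597049, 0.15518993, 0.12985616]), np.float64(0.0009671685622993775))
shift cm [40.9  -4.01  0.07] turn deg [  0.13   0.08 -10.48] dist rows 9.854791768161501
```

```bash
python3 -m pendant '4 0 0 0 0 -1 1;8 0.1 0 0 0 -2 1;12 0 0 0 0 -3 1;16 -0.2 0 0 0 -4 1;20 -0.5 0 0 0 -5 1;24 -1 0 0 0 -6 1;28 -1.8 0 0 0 -7 1;32 -2.6 0 0 0 -8 1;36 -3.2 0 0 0 -9 1;39 -3.7 0 0 0 -10 1;40.8 -3.9 0 0 0 -10.5 1;40.8 -3.9 0 0 0 -10.5 1'; python3 -m pendant '0 0 2 0 0 0 1; 0 0 4 0 0 0 1; 0 0 4 0 0 0 1;0 0 4 0 0 0 1' ;python3 - <<'E'
from h import *
st();to((.4385,.212,.055),93.5)
E
```

```text
time: 9.73
tcp_pos: [0.4388, 0.2163, 0.2191]
tool_rot: [-2.142, -2.294, -0.0]
wrist_force: [-0.1, 0.4, 0.1]
gripper_width: 0.0852
time: 10.07
tcp_pos: [0.4392, 0.2106, 0.179]
tool_rot: [-2.151, -2.288, 0.006]
wrist_force: [0.2, 0.0, 0.6]
gripper_width: 0.0853
t 10.0667 tcp [0.4392 0.2106 0.179 ] yaw 93.55 zax [-0.004 -0.002 -1.   ] F [0.2 0.  0.6] w 0.0853 q [-0.1   0.44 -0.62  2.    0.35  0.81 -0.86]
shift cm [ 0.16 -0.02 12.4 ] turn deg [-0.21  0.09  0.05] dist rows 2.974123912853486
```

```bash
python3 -m pendant '0.1 0 3 0 0 0 1;0.1 0 6 0 0 0 1;0.1 0 9 0 0 0 1;0.1 0 11.5 0 0 0 1;0.1 0 12.9 0 0 0 1;0.1 0 12.9 0 0 0 1;0.1 0 12.9 0 0 0 1'
python3 - <<'E'
from h import *
st()
s=camera("side")[:,:,::-1]
cv2.imwrite("pics/s8c.png",cv2.resize(s[120:230,200:300],None,fx=5,fy=5,interpolation=cv2.INTER_CUBIC))
E
```

```text
time: 10.65
tcp_pos: [0.4403, 0.2126, 0.0516]
tool_rot: [-2.152, -2.289, 0.001]
wrist_force: [0.1, 0.0, -0.1]
gripper_width: 0.0853
t 10.65 tcp [0.4403 0.2126 0.0516] yaw 93.54 zax [-0.001 -0.001 -1.   ] F [ 0.1  0.  -0.1] w 0.0853 q [-0.23  0.63 -0.46  2.12  0.56  0.51 -1.05]
```

View pics/s8c.png

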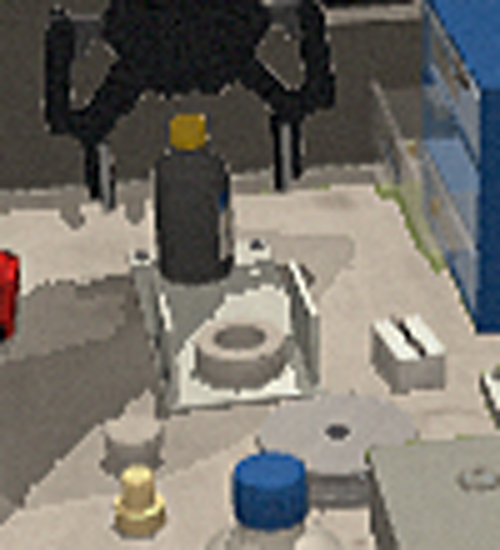

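```bash
python3 -m pendant '0 -0.2 0.1 0 0 0 1;0 -0.2 0.1 0 0 0 1;0 -0.2 0.1 0 0 0 0.8;0 -0.2 0.1 0 0 0 0.65;0 -0.2 0.1 0 0 0 0.55;0 -0.2 0.1 0 0 0 0.5;0 -0.2 0.1 0 0 0 0.5;0 -0.2 0.1 0 0 0 0.45;0 -0.2 0.1 0 0 0 0.4;0 -0.2 0.1 0 0 0 0.3;0 -0.2 0.1 0 0 0 0.3;0 -0.2 0.1 0 0 0 0.3' 30
python3 - <<'E'
from h import *
st()
s=camera("side")[:,:,::-1]
cv2.imwrite("pics/s9c.png",cv2.resize(s[120:230,200:300],None,fx=5,fy=5,interpolation=cv2.INTER_CUBIC))
E
```

```text
time: 11.7
tcp_pos: [0.4382, 0.2126, 0.0506]
tool_rot: [2.151, 2.289, 0.0]
wrist_force: [-0.7, -0.5, 5.8]
gripper_width: 0.038
t 11.7 tcp [0.4382 0.2126 0.0506] yaw 93.56 zax [ 0. -0. -1.] F [-0.7 -0.5  5.8] w 0.038 q [-0.24  0.63 -0.46  2.13  0.56  0.51 -1.06]
```

View pics/s9c.png

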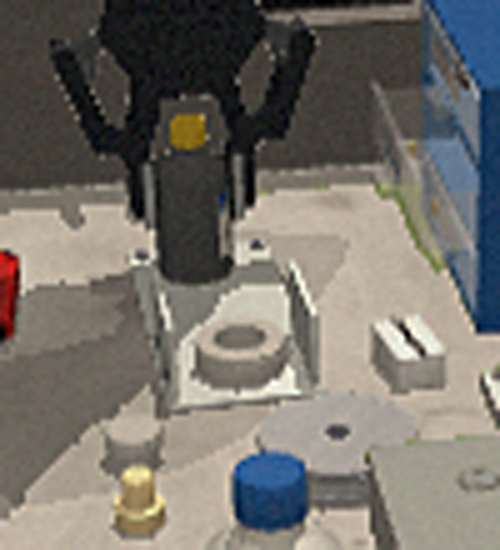

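```bash
python3 -m pendant '0 0 -1 0 0 0 0.3;0 0 -3 0 0 0 0.3;0 0 -6 0 0 0 0.3;0 0 -9 0 0 0 0.3;0 0 -11.5 0 0 0 0.3;0 0 -12 0 0 0 0.3;0 0 -12 0 0 0 0.3'
python3 - <<'E'
from h import *
st();to((.455,0.05,.17),88);to((.441,-.107,.17),83)
E
```

```text
time: 12.33
tcp_pos: [0.4388, 0.213, 0.1722]
tool_rot: [2.151, 2.288, 0.005]
wrist_force: [0.3, -0.4, -2.2]
gripper_width: 0.0377
t 12.3333 tcp [0.4388 0.213  0.1722] yaw 93.53 zax [ 0.003  0.001 -1.   ] F [ 0.3 -0.4 -2.2] w 0.0377 q [-0.1   0.45 -0.62  2.01  0.36  0.79 -0.88]
shift cm [-16.37   0.61   0.2 ] turn deg [ 0.18 -0.08  5.53] dist rows 3.927984005137738
shift cm [-31.95  -1.76   0.18] turn deg [ 0.18 -0.08 10.53] dist rows 7.673791510715773
```

```bash
python3 -m pendant '-2 0 0 0 0 0.6 0.3;-5 0.2 0 0 0 1.5 0.3;-8 0.4 0 0 0 2.6 0.3;-11.5 0.5 0 0 0 3.7 0.3;-15 0.6 0 0 0 4.8 0.3;-18.5 0.4 0 0 0 5.9 0.3;-22 0 0 0 0 7 0.3;-25.5 -0.6 0 0 0 8.1 0.3;-28.5 -1.2 0 0 0 9.2 0.3;-30.5 -1.5 0 0 0 10 0.3;-31.9 -1.8 0 0 0 10.5 0.3;-31.9 -1.8 0 0 0 10.5 0.3' ; python3 -m pendant '0 0 1 0 0 0 0.3; 0 0 2 0 0 0 0.3;0 0 2 0 0 0 0.3' ;python3 - <<'E'
from h import *
st();to((.441,-.107,.0515),83)
s=camera("side")[:,:,::-1];cv2.imwrite("pics/s10.png",cv2.resize(s[80:310,180:380],None,fx=2.6,fy=2.6))
E
```

```text
time: 13.33
tcp_pos: [0.4381, -0.1102, 0.1688]
tool_rot: [-2.356, -2.075, 0.005]
wrist_force: [0.2, 0.6, -0.7]
gripper_width: 0.038
time: 13.58
tcp_pos: [0.4386, -0.1061, 0.1483]
tool_rot: [-2.348, -2.082, 0.003]
wrist_force: [0.4, -0.1, -0.8]
gripper_width: 0.0379
t 13.5833 tcp [ 0.4386 -0.1061  0.1483] yaw 83.11 zax [-0.004  0.001 -1.   ] F [ 0.4 -0.1 -0.8] w 0.0379 q [ 0.53  0.43 -0.54  2.12  0.34  0.68 -0.37]
shift cm [-0.07  0.29  9.67] turn deg [-0.22 -0.05  0.11] dist rows 2.3210490455949837
```

View pics/s10.png

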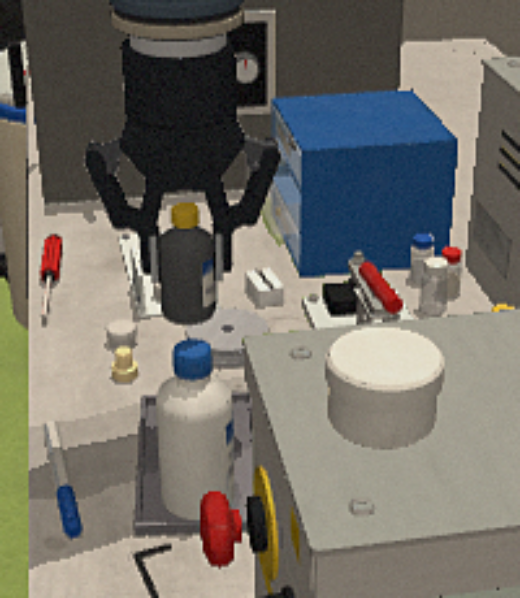

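```bash
python3 -m pendant '0 0.1 2 0 0 0 0.3;0 0.2 4.5 0 0 0 0.3;0 0.2 7 0 0 0 0.3;0 0.2 8.5 0 0 0 0.3;0 0.2 9.2 0 0 0 0.3;0 0.2 9.6 0 0 0 0.3;0 0.2 9.7 0 0 0 0.3;0 0.2 9.7 0 0 0 0.3' ; python3 -m pendant '0 0 0.05 0 0 0 0.3;0 0 0.1 0 0 0 0.3;0 0 0.1 0 0 0 0.3'
python3 - <<'E'
from h import *
st()
E
```

```text
time: 14.3
tcp_pos: [0.4423, -0.1069, 0.0538]
tool_rot: [2.351, 2.083, 0.001]
wrist_force: [-0.4, -0.6, -1.4]
gripper_width: 0.0377
time: 14.55
tcp_pos: [0.4422, -0.1073, 0.0528]
tool_rot: [2.352, 2.082, 0.001]
wrist_force: [0.4, -0.8, -0.9]
gripper_width: 0.0377
t 14.55 tcp [ 0.4422 -0.1073  0.0528] yaw 83.04 zax [ 0.001 -0.    -1.   ] F [ 0.4 -0.8 -0.9] w 0.0377 q [ 0.41  0.59 -0.39  2.21  0.52  0.44 -0.53]
```

```bash
python3 -m pendant '0 0 0.1 0 0 0 0.3;0 0 0.2 0 0 0 0.3;0 0 0.25 0 0 0 0.3;0 0 0.3 0 0 0 0.3;0 0 0.3 0 0 0 0.3'
python3 - <<'E'
from h import *
st()
E
```

```text
time: 14.97
tcp_pos: [0.4419, -0.1072, 0.0495]
tool_rot: [2.352, 2.083, -0.0]
wrist_force: [-2.0, 0.2, 5.1]
gripper_width: 0.0382
t 14.9667 tcp [ 0.4419 -0.1072  0.0495] yaw 83.06 zax [ 0. -0. -1.] F [-2.   0.2  5.1] w 0.0382 q [ 0.4   0.59 -0.39  2.21  0.53  0.43 -0.54]
```

Contact at the expected height, so I'll release and rise.

```bash
python3 -m pendant '0 0 0 0 0 0 0.45;0 0 0 0 0 0 0.55;0 0 0 0 0 0 0.7;0 0 0 0 0 0 0.85;0 0 0 0 0 0 1;0 0 0 0 0 0 1;0 0 -2 0 0 0 1;0 0 -6 0 0 0 1;0 0 -10 0 0 0 1;0 0 -14 0 0 0 1;0 0 -17 0 0 0 1;0 0 -17 0 0 0 1'
python3 - <<'E'
from h import *
st();to((.55,.02,.25),45)
to((.4486,.0995,.13),3.5)
t=camera("top")[:,:,::-1];cv2.imwrite("pics/t11.png",t)
s=camera("side")[:,:,::-1]
cv2.imwrite("pics/s11.png",cv2.resize(s[120:310,180:380],None,fx=3,fy=3))
E
```

```text
time: 15.97
tcp_pos: [0.4445, -0.1071, 0.2247]
tool_rot: [2.347, 2.078, 0.008]
wrist_force: [0.4, 0.1, -0.1]
gripper_width: 0.0855
t 15.9667 tcp [ 0.4445 -0.1071  0.2247] yaw 83.04 zax [ 0.008 -0.002 -1.   ] F [ 0.4  0.1 -0.1] w 0.0855 q [ 0.61  0.32 -0.62  2.02  0.25  0.87 -0.27]
shift cm [13.89  8.96 -2.47] turn deg [ 0.49 -0.1  38.04] dist rows 4.0079522606582865
shift cm [20.57 -2.17  9.43] turn deg [ 0.45 -0.29 79.54] dist rows 5.45064254639557
```

View pics/t11.png

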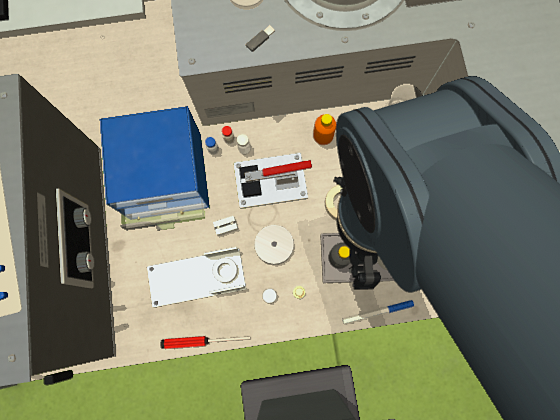

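View pics/s11.png

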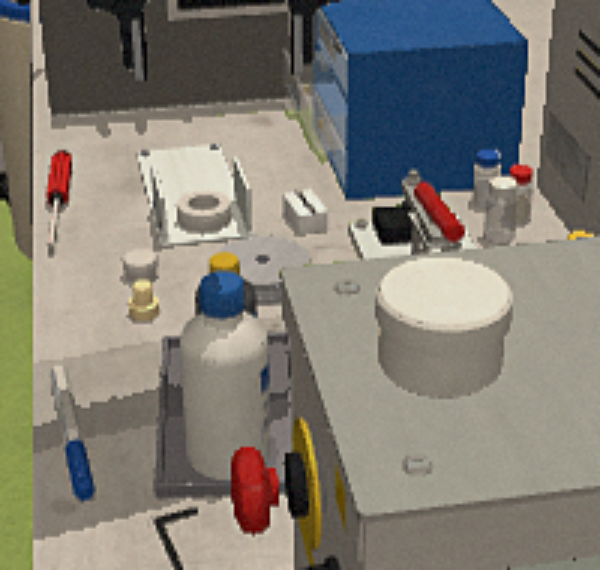

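Run:
```python
from h import *
for f in("t7","t11"):
    t=cv2.imread(f"pics/{f}.png");g=cv2.cvtColor(t,cv2.COLOR_BGR2HSV)
    # table: low saturation, bright vs. worktop
    for nm,(x0,y0,x1,y1),z,d in(("table",(250,220,300,270),.018,.072),):
        c=g[y0:y1,x0:x1]
        print(nm,"S/V centre",c[10,24],"worktop",c[2,2],c[47,47])
        m=((c[...,1]<50)&(c[...,2]>170)).astype(np.uint8);m=cv2.morphologyEx(m,cv2.MORPH_CLOSE,np.ones((9,9)))
        cs,_=cv2.findContours(m,0,2);k=max(cs,key=cv2.contourArea);e=cv2.fitEllipse(k);M=cv2.moments(k)
        print(e,M["m10"]/M["m00"]+x0,M["m01"]/M["m00"]+y0);print(onz("top",e[0][0]+x0,e[0][1]+y0,z))
    # ring top: bright
    c=g[255:285,210:243]
    cv2.imwrite("pics/r_%s.png"%f,cv2.resize(t[250:290,205:250],None,fx=13,fy=13,interpolation=cv2.INTER_NEAREST))
s=cv2.imread("pics/s7.png");cv2.imwrite("pics/rs.png",cv2.resize(s[175:205,230:275],None,fx=13,fy=13,interpolation=cv2.INTER_NEAREST))
```

```text
table S/V centre [ 21  37 207] worktop [ 20  58 177] [ 20  53 198]
((23.203805923461914, 23.03771209716797), (38.96809768676758, 39.788570404052734), 58.55791473388672) 273.06052927927925 243.14442567567568
[0.48394412 0.0066044  0.018     ]
table S/V centre [ 24  31 229] worktop [ 19  56 200] [ 22  49 222]
((25.577579498291016, 24.112525939941406), (42.48008346557617, 68.10845947265625), 3.9695322513580322) 276.0024531449318 244.43567853988813
[0.48134615 0.00262042 0.018     ]
```

View pics/r_t7.png

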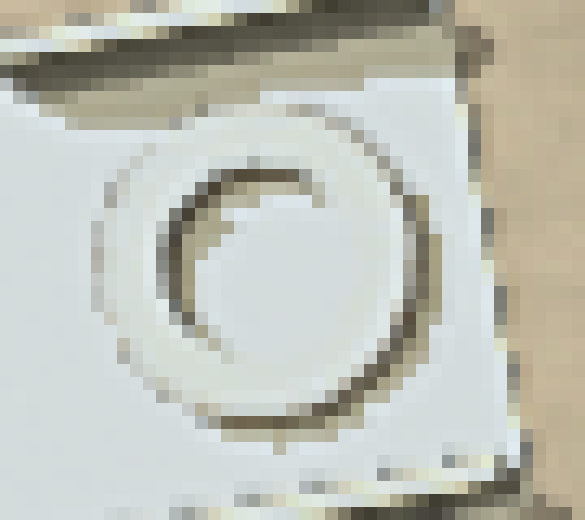

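View pics/rs.png

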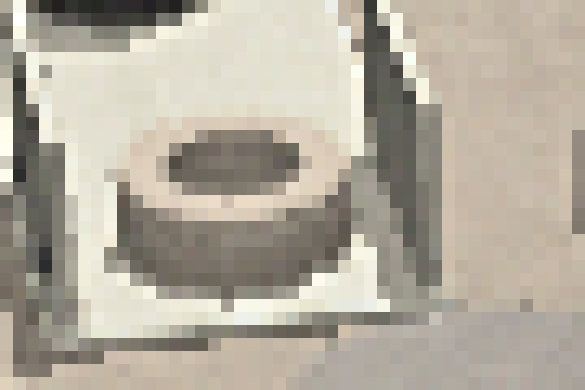

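Run:
```python
from h import *
print("ring",onz("top",224.2,269.4,.02),onz("side",247.6,187.4,.02),tri((224.2,269.4),(247.6,187.4)))
t=cv2.imread("pics/t7.png")[234:254,262:286];s=cv2.imread("pics/s7.png")[198:216,250:285]
for nm,im,o in(("top",t,(262,234)),("side",s,(250,198))):
    g=255-cv2.cvtColor(im,cv2.COLOR_BGR2GRAY).astype(float);w=np.clip(g-np.median(g)-35,0,None)
    ys,xs=np.mgrid[:g.shape[0],:g.shape[1]];u,v=(w*xs).sum()/w.sum()+o[0],(w*ys).sum()/w.sum()+o[1];print(nm,u,v,onz(nm,u,v,.018),(w>0).sum())
```

```text
ring [0.44956325 0.10056185 0.02      ] [0.44896896 0.09961539 0.02      ] (array([0.44933926, 0.10062262, 0.01949034]), np.float64(0.0005595943474843278))
top 273.8089647812167 243.53521878335113 [0.48287571 0.00564798 0.018     ] 28
side 258.87754279959717 211.63363544813697 [ 0.46089459 -0.01474393  0.018     ] 107
```

```bash
python3 -m pendant '20.5 -2.4 5 0.4 -0.2 79.5 1;20.5 -2.4 5 0.4 -0.2 79.5 1;20.5 -2.4 5 0.4 -0.2 79.5 1;20.5 -2.4 5 0.4 -0.2 79.5 1;20.5 -2.4 5 0.4 -0.2 79.5 1;20.5 -2.4 5 0.4 -0.2 79.5 1;20.5 -2.4 5 0.4 -0.2 79.5 1;20.5 -2.4 5 0.4 -0.2 79.5 1;20.5 -2.4 5 0.4 -0.2 79.5 1;20.5 -2.4 5 0.4 -0.2 79.5 1;20.5 -2.4 5 0.4 -0.2 79.5 1;20.5 -2.4 5 0.4 -0.2 79.5 1'; python3 -m pendant '0 0 0 0 0 0 1;0 0 0 0 0 0 1;0 0 0 0 0 0 1'
python3 - <<'E'
from h import *
st();to((.4493,.1003,.024),3.5)
E
```

```text
time: 17.07
tcp_pos: [0.4418, 0.099, 0.1678]
tool_rot: [-3.139, -0.088, 0.015]
wrist_force: [0.2, 0.4, -0.2]
gripper_width: 0.0854
time: 17.32
tcp_pos: [0.4424, 0.0992, 0.1686]
tool_rot: [-3.138, -0.104, 0.013]
wrist_force: [1.1, 0.1, 0.2]
gripper_width: 0.0857
t 17.3167 tcp [0.4424 0.0992 0.1686] yaw 3.79 zax [-0.008  0.002 -1.   ] F [1.1 0.1 0.2] w 0.0857 q [-0.13  0.37 -0.26  2.1   0.14  0.7  -1.98]
shift cm [ 0.81 -0.03 14.45] turn deg [-0.14  0.46  0.29] dist rows 3.4708159357514448
```

```bash
python3 -m pendant '0.4 0 3 -0.1 0.4 0.3 1;0.8 0 6 -0.1 0.4 0.3 1;0.8 0 9 -0.1 0.4 0.3 1;0.8 0 11 -0.1 0.4 0.3 1;0.8 0 12 -0.1 0.4 0.3 1;0.8 0 12 -0.1 0.4 0.3 1;0.8 0 12 -0.1 0.4 0.3 1'
python3 - <<'E'
from h import *
st();to((.4493,.1003,.024),3.5)
s=camera("side")[:,:,::-1]
cv2.imwrite("pics/s12.png",cv2.resize(s[130:230,200:300],None,fx=5.5,fy=5.5,interpolation=cv2.INTER_CUBIC))
t=camera("top")[:,:,::-1]
cv2.imwrite("pics/t12.png",cv2.resize(t[200:320,130:290],None,fx=4,fy=4,interpolation=cv2.INTER_CUBIC))
E
```

```text
time: 17.9
tcp_pos: [0.4496, 0.1, 0.0488]
tool_rot: [-3.139, -0.092, 0.002]
wrist_force: [0.8, 0.1, -0.0]
gripper_width: 0.0853
t 17.9 tcp [0.4496 0.1    0.0488] yaw 3.37 zax [-0.001  0.001 -1.   ] F [ 0.8  0.1 -0. ] w 0.0853 q [-0.2   0.58 -0.17  2.2   0.25  0.38 -2.09]
shift cm [-0.02 -0.03  2.48] turn deg [-0.06  0.08 -0.13] dist rows 0.5947425713409911
```

View pics/s12.png

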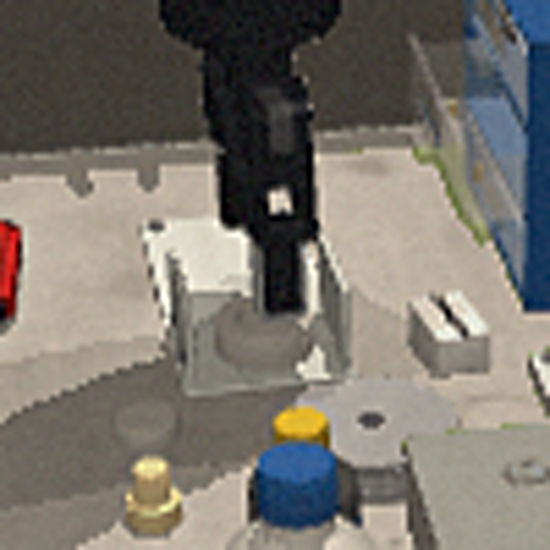

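View pics/t12.png

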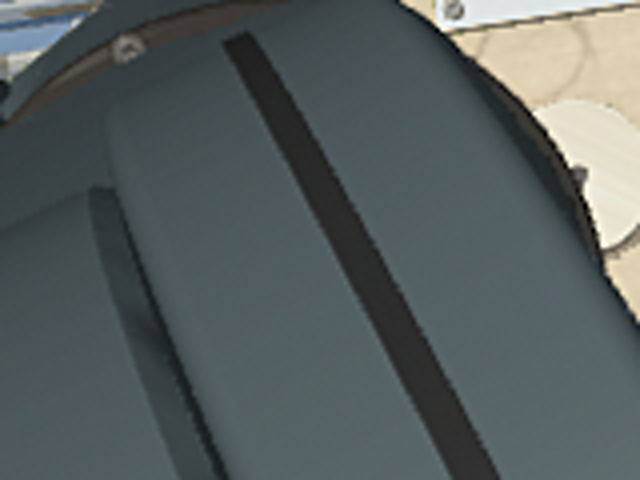

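Side view: the fingers are in the bay, in line with the ring and clear of the cheeks. Lowering and closing gently.

```bash
python3 -m pendant '0 0 1.2 0 0 0 1;0 0 2.2 0 0 0 1;0 0 2.5 0 0 0 1;0 0 2.5 0 0 0 1;0 0 2.5 0 0 0 0.8;0 0 2.5 0 0 0 0.65;0 0 2.5 0 0 0 0.6;0 0 2.5 0 0 0 0.55;0 0 2.5 0 0 0 0.45;0 0 2.5 0 0 0 0.4;0 0 2.5 0 0 0 0.4;0 0 2.5 0 0 0 0.4' 25
python3 - <<'E'
from h import *
st()
s=camera("side")[:,:,::-1]
cv2.imwrite("pics/s13.png",cv2.resize(s[130:230,200:300],None,fx=5.5,fy=5.5,interpolation=cv2.INTER_CUBIC))
E
```

```text
time: 19.0
tcp_pos: [0.4503, 0.1001, 0.0248]
tool_rot: [-3.139, -0.089, -0.002]
wrist_force: [-1.0, -1.1, 6.6]
gripper_width: 0.0427
t 19.0 tcp [0.4503 0.1001 0.0248] yaw 3.26 zax [ 0.001  0.001 -1.   ] F [-1.  -1.1  6.6] w 0.0427 q [-0.22  0.63 -0.14  2.22  0.27  0.31 -2.11]
```

View pics/s13.png

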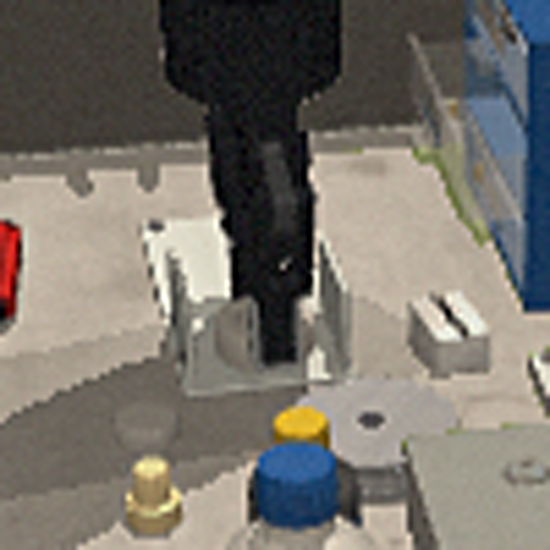

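```bash
python3 -m pendant '0 0 -0.5 0 0 0 0.4;0 0 -2 0 0 0 0.4;0 0 -4 0 0 0 0.4;0 0 -6 0 0 0 0.4;0 0 -7 0 0 0 0.4;0 0 -7 0 0 0 0.4' 35
python3 - <<'E'
from h import *
st();to((.4828,.0058,.095),3.5)
s=camera("side")[:,:,::-1]
cv2.imwrite("pics/s14.png",cv2.resize(s[130:230,200:300],None,fx=5.5,fy=5.5,interpolation=cv2.INTER_CUBIC))
E
```

```text
time: 19.55
tcp_pos: [0.451, 0.1002, 0.0964]
tool_rot: [-3.138, -0.089, -0.006]
wrist_force: [0.2, 0.4, -0.9]
gripper_width: 0.0422
t 19.55 tcp [0.451  0.1002 0.0964] yaw 3.24 zax [ 0.004  0.002 -1.   ] F [ 0.2  0.4 -0.9] w 0.0422 q [-0.17  0.49 -0.22  2.16  0.21  0.5  -2.06]
shift cm [2.64 9.6  0.13] turn deg [-0.11 -0.22 -0.26] dist rows 2.3882296729542176
```

View pics/s14.png

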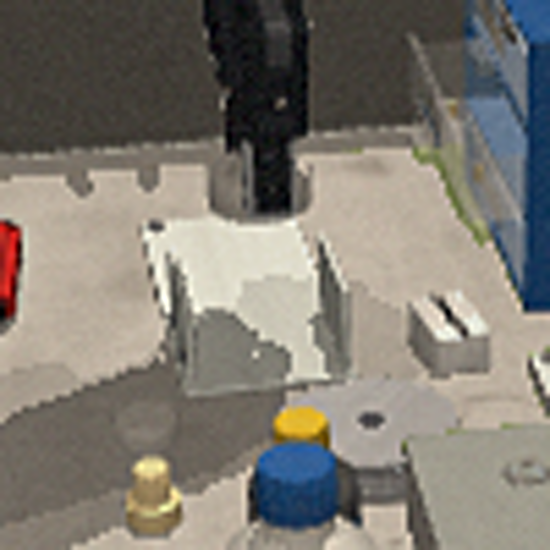

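```bash
python3 -m pendant '0.5 2 0 0 0 0 0.4;1.4 5 0 -0.1 -0.2 0 0.4;2.2 8 0 -0.1 -0.2 0 0.4;2.7 9.6 0 -0.1 -0.2 0 0.4;2.7 9.6 2 -0.1 -0.2 0 0.4;2.7 9.6 4 -0.1 -0.2 0 0.4;2.7 9.6 4.5 -0.1 -0.2 0 0.4;2.7 9.6 4.5 -0.1 -0.2 0 0.4;2.7 9.6 4.5 -0.1 -0.2 0 0.4'
python3 - <<'E'
from h import *
st();to((.4836,.0058,.039),3.5)
s=camera("side")[:,:,::-1]
cv2.imwrite("pics/s15.png",cv2.resize(s[130:230,210:310],None,fx=5.5,fy=5.5,interpolation=cv2.INTER_CUBIC))
E
```

```text
time: 20.35
tcp_pos: [0.482, 0.0061, 0.0489]
tool_rot: [3.14, 0.09, -0.007]
wrist_force: [0.7, 0.4, -0.2]
gripper_width: 0.0424
t 20.35 tcp [0.482  0.0061 0.0489] yaw 3.3 zax [-0.005 -0.001 -1.   ] F [ 0.7  0.4 -0.2] w 0.0424 q [ 0.02  0.6  -0.19  2.14  0.27  0.43 -1.9 ]
shift cm [0.17 0.04 0.98] turn deg [ 0.03  0.27 -0.2 ] dist rows 0.23966731555814816
```

View pics/s15.png

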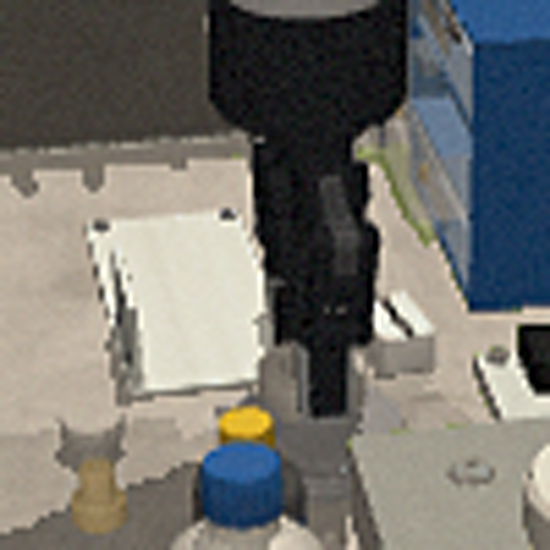

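```bash
python3 -m pendant '0.1 0 0.4 0 0.2 -0.2 0.4;0.1 0 0.7 0 0.2 -0.2 0.4;0.1 0 0.8 0 0.2 -0.2 0.4;0.1 0 0.8 0 0.2 -0.2 0.4;0.1 0 0.8 0 0.2 -0.2 0.4'
python3 - <<'E'
from h import *
st();to((.4836,.0058,.039),3.5)
E
```

```text
time: 20.82
tcp_pos: [0.4834, 0.0058, 0.0413]
tool_rot: [3.14, 0.095, 0.001]
wrist_force: [0.0, 0.2, -1.2]
gripper_width: 0.0421
t 20.8167 tcp [0.4834 0.0058 0.0413] yaw 3.46 zax [ 0.    -0.001 -1.   ] F [ 0.   0.2 -1.2] w 0.0421 q [ 0.02  0.61 -0.18  2.15  0.28  0.4  -1.9 ]
shift cm [0.02 0.   0.23] turn deg [ 0.04 -0.03 -0.04] dist rows 0.05424508073293247
```

```bash
python3 -m pendant '0 0 0.1 0 0 0 0.4;0 0 0.2 0 0 0 0.4;0 0 0.25 0 0 0 0.4;0 0 0.25 0 0 0 0.4'
python3 - <<'E'
from h import *
st();to((.4836,.0058,.039),3.5)
E
```

```text
time: 21.15
tcp_pos: [0.4835, 0.0058, 0.0389]
tool_rot: [3.139, 0.095, 0.001]
wrist_force: [-0.7, 0.3, 5.7]
gripper_width: 0.0421
t 21.15 tcp [0.4835 0.0058 0.0389] yaw 3.45 zax [ 0.001 -0.001 -1.   ] F [-0.7  0.3  5.7] w 0.0421 q [ 0.01  0.62 -0.18  2.15  0.28  0.39 -1.9 ]
shift cm [ 0.01 -0.   -0.01] turn deg [ 0.04 -0.04 -0.05] dist rows 0.0027469144363114076
```

```bash
python3 -m pendant '0 0 0 0 0 0 0.55;0 0 0 0 0 0 0.6;0 0 0 0 0 0 0.7;0 0 0 0 0 0 0.8;0 0 0 0 0 0 0.9;0 0 0 0 0 0 0.9;0 0 -2 0 0 0 0.9;0 0 -6 0 0 0 0.9;0 0 -10 0 0 0 1;0 0 -14 0 0 0 1;0 0 -18 0 0 0 1;0 0 -18 0 0 0 1'
python3 - <<'E'
from h import *
st();to((.442,-.107,.225),83);to((.446,-.15,.24),83)
E
```

```text
time: 22.15
tcp_pos: [0.4864, 0.0064, 0.2255]
tool_rot: [3.14, 0.094, 0.017]
wrist_force: [1.8, 0.7, -0.6]
gripper_width: 0.0853
t 22.15 tcp [0.4864 0.0064 0.2255] yaw 3.44 zax [ 0.011  0.    -1.   ] F [ 1.8  0.7 -0.6] w 0.0853 q [ 0.12  0.33 -0.31  1.96  0.13  0.86 -1.77]
shift cm [-5.11 11.05  0.  ] turn deg [  0.47  -0.5  -79.56] dist rows 2.9201734246054154
shift cm [-4.95 15.37 -1.49] turn deg [  0.47  -0.5  -79.56] dist rows 3.8890872955703997
```

```bash
python3 -m pendant '-5 11.2 0 0.5 -0.5 -79.5 1;-5 11.2 0 0.5 -0.5 -79.5 1;-5 11.2 0 0.5 -0.5 -79.5 1;-5 11.2 0 0.5 -0.5 -79.5 1;-5 11.2 0 0.5 -0.5 -79.5 1;-5 11.2 0 0.5 -0.5 -79.5 1;-5 11.2 0 0.5 -0.5 -79.5 1;-5 11.2 0 0.5 -0.5 -79.5 1;-5 11.2 0 0.5 -0.5 -79.5 1;-5 11.2 0 0.5 -0.5 -79.5 1;-5 11.2 0 0.5 -0.5 -79.5 1;-5 11.2 0 0.5 -0.5 -79.5 1'; python3 -m pendant '0 0 0 0 0 0 1;0 0 0 0 0 0 1'
python3 - <<'E'
from h import *
st();to((.4419,-.1072,.0495),83.06)
t=camera("top")[:,:,::-1];cv2.imwrite("pics/t16.png",t)
cv2.imwrite("pics/t16c.png",cv2.resize(t[215:275,245:305],None,fx=9,fy=9,interpolation=cv2.INTER_CUBIC))
s=camera("side")[:,:,::-1];cv2.imwrite("pics/s16.png",s)
cv2.imwrite("pics/s16c.png",cv2.resize(s[130:300,200:350],None,fx=3.5,fy=3.5,interpolation=cv2.INTER_CUBIC))
E
```

```text
time: 23.15
tcp_pos: [0.44, -0.109, 0.2186]
tool_rot: [-2.341, -2.084, 0.013]
wrist_force: [-0.6, -1.0, -0.0]
gripper_width: 0.0854
time: 23.32
tcp_pos: [0.4401, -0.109, 0.2186]
tool_rot: [-2.351, -2.073, 0.013]
wrist_force: [0.3, -0.5, 0.5]
gripper_width: 0.0853
t 23.3167 tcp [ 0.4401 -0.109   0.2186] yaw 82.82 zax [-0.011 -0.    -1.   ] F [ 0.3 -0.5  0.5] w 0.0853 q [ 0.6   0.33 -0.61  2.02  0.25  0.87 -0.27]
shift cm [ 0.23  0.35 16.91] turn deg [-0.63  0.09 -0.24] dist rows 4.055348082296453
```

View pics/t16c.png

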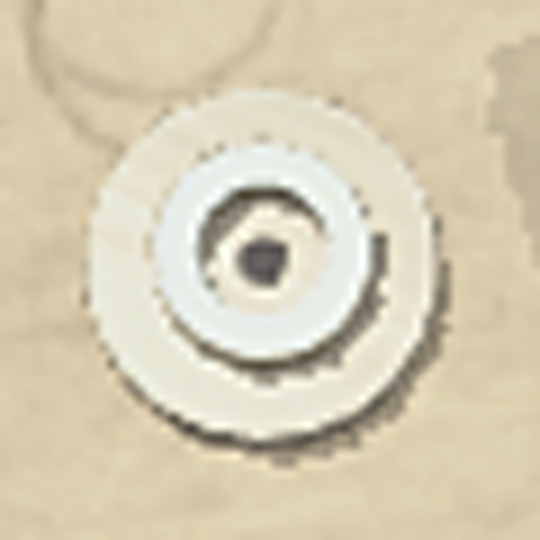

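View pics/s16c.png

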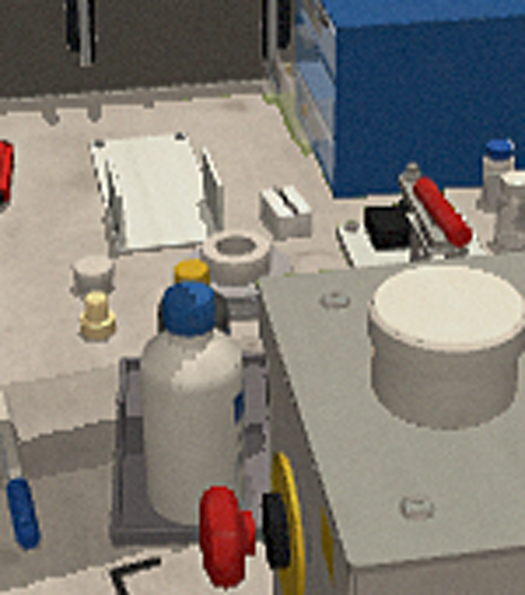

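Run:
```python
from h import *
print(onz("top",273.7,242.3,.034),"hole",onz("top",(263.5)/9-.5+245,(261.5)/9-.5+215,.018))
# table disc edges in crop
print(onz("top",(88.5+438.5)/18-.5+245,(89+438)/18-.5+215,.018))
import cv2
t=cv2.imread("pics/t16.png");g=cv2.GaussianBlur(cv2.resize(cv2.cvtColor(t[215:275,245:305],cv2.COLOR_BGR2GRAY),None,fx=8,fy=8,interpolation=cv2.INTER_CUBIC),(0,0),2)
for r0,r1,z in((85,110,.034),(140,175,.018)):
    c=cv2.HoughCircles(g,cv2.HOUGH_GRADIENT_ALT,1,10,param1=100,param2=.5,minRadius=r0,maxRadius=r1)
    if c is None: print("none")
    else:
      for k in c.reshape(-1,3):
        print(k[2]/8,onz("top",(k[0]+.5)/8-.5+245,(k[1]+.5)/8-.5+215,z))
```

```text
[0.48270528 0.00551818 0.034     ] hole [0.48284729 0.00570953 0.018     ]
[0.48244385 0.00576879 0.018     ]
11.970901 [0.48275322 0.00598548 0.034     ]
none
```

```bash
python3 -m pendant '0.1 0.2 3 -0.4 0 -0.2 1;0.2 0.3 6 -0.6 0.1 -0.2 1;0.2 0.3 9.5 -0.6 0.1 -0.2 1;0.2 0.3 13 -0.6 0.1 -0.2 1;0.2 0.3 15 -0.6 0.1 -0.2 1;0.2 0.3 16 -0.6 0.1 -0.2 1;0.2 0.3 16.2 -0.6 0.1 -0.2 1;0.2 0.3 16.2 -0.6 0.1 -0.2 1;0.2 0.3 16.2 -0.6 0.1 -0.2 1'
python3 - <<'E'
from h import *
st();to((.4419,-.1072,.0495),83.06)
E
```

```text
time: 24.17
tcp_pos: [0.4421, -0.1073, 0.0573]
tool_rot: [2.35, 2.084, 0.001]
wrist_force: [0.0, -0.9, 0.9]
gripper_width: 0.0852
t 24.1667 tcp [ 0.4421 -0.1073  0.0573] yaw 83.13 zax [ 0.  0. -1.] F [ 0.  -0.9  0.9] w 0.0852 q [ 0.42  0.58 -0.42  2.2   0.53  0.45 -0.54]
shift cm [ 0.   -0.02  0.78] turn deg [ 0.03 -0.    0.07] dist rows 0.18594708693085393
```

```bash
python3 -m pendant '0 0 0.4 0 0 0 1;0 0 0.75 0 0 0 1;0 0 0.75 0 0 0 1;0 0 0.75 0 0 0 0.7;0 0 0.75 0 0 0 0.6;0 0 0.75 0 0 0 0.55;0 0 0.75 0 0 0 0.5;0 0 0.75 0 0 0 0.45;0 0 0.75 0 0 0 0.4;0 0 0.75 0 0 0 0.3;0 0 0.75 0 0 0 0.3;0 0 0.75 0 0 0 0.3' 30
python3 - <<'E'
from h import *
st()
E
python3 -m pendant '0 0 -1 0 0 0 0.3;0 0 -3 0 0 0 0.3;0 0 -6 0 0 0 0.3;0 0 -9 0 0 0 0.3;0 0 -11.5 0 0 0 0.3;0 0 -12 0 0 0 0.3;0 0 -12 0 0 0 0.3'
python3 - <<'E'
from h import *
st();to((.455,0.05,.17),88);to((.4382,.2126,.17),93.56)
E
```

```text
time: 25.17
tcp_pos: [0.4418, -0.1073, 0.0495]
tool_rot: [2.35, 2.085, 0.0]
wrist_force: [-1.3, 0.4, 5.2]
gripper_width: 0.0377
t 25.1667 tcp [ 0.4418 -0.1073  0.0495] yaw 83.16 zax [ 0.  0. -1.] F [-1.3  0.4  5.2] w 0.0377 q [ 0.41  0.59 -0.4   2.21  0.55  0.43 -0.55]
time: 25.75
tcp_pos: [0.4424, -0.1077, 0.1705]
tool_rot: [2.349, 2.082, 0.002]
wrist_force: [-0.0, 0.3, -1.6]
gripper_width: 0.0379
t 25.75 tcp [ 0.4424 -0.1077  0.1705] yaw 83.11 zax [ 0.003 -0.001 -1.   ] F [-0.   0.3 -1.6] w 0.0379 q [ 0.57  0.4  -0.59  2.09  0.33  0.74 -0.35]
shift cm [15.81 -0.64  0.04] turn deg [ 0.16  0.04 -4.89] dist rows 3.7938746770273535
shift cm [ 3.175e+01 -4.260e+00  2.000e-02] turn deg [  0.16   0.04 -10.45] dist rows 7.681790453076398
```

```bash
python3 -m pendant '1.5 0.1 0 0 0 -0.5 0.3;4.5 0.1 0 0 0 -1.5 0.3;8 0 0 0 0 -2.5 0.3;11.5 -0.2 0 0 0 -3.6 0.3;15 -0.5 0 0 0 -4.8 0.3;18.5 -1.2 0 0 0 -5.9 0.3;22 -2 0 0 0 -7 0.3;25.5 -2.8 0 0 0 -8.2 0.3;28.5 -3.5 0 0 0 -9.3 0.3;30.5 -4 0 0 0 -10 0.3;31.7 -4.3 0 0 0 -10.4 0.3;31.7 -4.3 0 0 0 -10.4 0.3' ; python3 -m pendant '0 0 3 0 0 0 0.3; 0 0 6 0 0 0 0.3;0 0 8 0 0 0 0.3;0 0 9 0 0 0 0.3;0 0 9 0 0 0 0.3;0 0 9 0 0 0 0.3' ;python3 - <<'E'
from h import *
st();to((.4382,.2126,.0506),93.56)
E
```

```text
time: 26.75
tcp_pos: [0.4357, 0.2151, 0.1681]
tool_rot: [-2.145, -2.292, 0.001]
wrist_force: [0.2, -0.9, -0.6]
gripper_width: 0.038
time: 27.25
tcp_pos: [0.4367, 0.2117, 0.0791]
tool_rot: [-2.152, -2.288, 0.002]
wrist_force: [-0.4, 0.2, -0.7]
gripper_width: 0.038
t 27.25 tcp [0.4367 0.2117 0.0791] yaw 93.51 zax [-0.001 -0.001 -1.   ] F [-0.4  0.2 -0.7] w 0.038 q [-0.18  0.58 -0.53  2.11  0.53  0.58 -1.04]
shift cm [0.08 0.16 2.85] turn deg [-0.08  0.03 -0.05] dist rows 0.6847276104803653
```

```bash
python3 -m pendant '0.08 0.15 1 0 0 0 0.3;0.08 0.15 2 0 0 0 0.3;0.08 0.15 2.4 0 0 0 0.3;0.08 0.15 2.5 0 0 0 0.3;0.08 0.15 2.5 0 0 0 0.3;0.08 0.15 2.5 0 0 0 0.3' ;python3 - <<'E'
from h import *
st();to((.4382,.2126,.0506),93.56)
E
```

```text
time: 27.75
tcp_pos: [0.4382, 0.2135, 0.0544]
tool_rot: [-2.151, -2.289, -0.0]
wrist_force: [0.6, 0.4, -0.5]
gripper_width: 0.038
t 27.75 tcp [0.4382 0.2135 0.0544] yaw 93.57 zax [-0.  0. -1.] F [ 0.6  0.4 -0.5] w 0.038 q [-0.22  0.62 -0.49  2.12  0.58  0.53 -1.08]
shift cm [-0.09 -0.01  0.38] turn deg [-0.01 -0.02  0.01] dist rows 0.0940032041235234
```

```bash
python3 -m pendant '-0.1 0 0.1 0 0 0 0.3;-0.1 0 0.2 0 0 0 0.3;-0.1 0 0.2 0 0 0 0.3' ;python3 - <<'E'
from h import *
st();to((.4382,.2126,.0506),93.56)
E
```

```text
time: 28.0
tcp_pos: [0.4383, 0.2123, 0.0523]
tool_rot: [-2.151, -2.289, -0.0]
wrist_force: [-0.4, -0.2, -1.7]
gripper_width: 0.0379
t 28.0 tcp [0.4383 0.2123 0.0523] yaw 93.55 zax [-0.  0. -1.] F [-0.4 -0.2 -1.7] w 0.0379 q [-0.22  0.63 -0.49  2.13  0.58  0.52 -1.08]
shift cm [ 0.03 -0.01  0.17] turn deg [-0.01 -0.01 -0.01] dist rows 0.041088202533090395
```

```bash
python3 -m pendant '0 0 0.1 0 0 0 0.3;0 0 0.2 0 0 0 0.3;0 0 0.2 0 0 0 0.3;0 0 0.2 0 0 0 0.3' ;python3 - <<'E'
from h import *
st();to((.4382,.2126,.0506),93.56)
E
```

```text
time: 28.33
tcp_pos: [0.4383, 0.2125, 0.0505]
tool_rot: [-2.151, -2.289, -0.0]
wrist_force: [-0.9, -0.7, 4.6]
gripper_width: 0.0379
t 28.3333 tcp [0.4383 0.2125 0.0505] yaw 93.56 zax [ 0.  0. -1.] F [-0.9 -0.7  4.6] w 0.0379 q [-0.22  0.63 -0.49  2.13  0.59  0.52 -1.09]
shift cm [ 0.01 -0.01 -0.01] turn deg [ 0.01 -0.01 -0.  ] dist rows 0.004876591189447795
```

Back to within 0.1 mm of the original grasp pose, so I'll release and rise.

```bash
python3 -m pendant '0 0 0 0 0 0 0.45;0 0 0 0 0 0 0.55;0 0 0 0 0 0 0.7;0 0 0 0 0 0 0.85;0 0 0 0 0 0 1;0 0 0 0 0 0 1;0 0 -2 0 0 0 1;0 0 -6 0 0 0 1;0 0 -10 0 0 0 1;0 0 -14 0 0 0 1;0 0 -17 0 0 0 1;0 0 -17 0 0 0 1'
python3 - <<'E'
from h import *
st();to((.455,-.02,.23),88);to((.4302,-.198,.225),83.05)
E
```

```text
time: 29.33
tcp_pos: [0.4402, 0.2142, 0.2258]
tool_rot: [2.15, 2.287, 0.013]
wrist_force: [0.7, 1.0, -0.6]
gripper_width: 0.0856
t 29.3333 tcp [0.4402 0.2142 0.2258] yaw 93.55 zax [ 0.007  0.004 -1.   ] F [ 0.7  1.  -0.6] w 0.0856 q [-0.04  0.39 -0.7   1.94  0.31  0.92 -0.83]
shift cm [-23.47   0.03  -0.5 ] turn deg [ 0.43 -0.23  5.55] dist rows 5.628691055834896
shift cm [-41.08  -3.55  -0.09] turn deg [ 0.42 -0.24 10.5 ] dist rows 9.888128659623666
```

```bash
python3 -m pendant '-4 0 0 0.2 -0.2 1 1;-8 0 0 0.4 -0.2 2 1;-12 0 0 0.4 -0.2 3 1;-16 0 0 0.4 -0.2 4 1;-20 0 0 0.4 -0.2 5 1;-24 -0.2 0 0.4 -0.2 6 1;-28 -0.8 0 0.4 -0.2 7 1;-32 -1.6 0 0.4 -0.2 8 1;-36 -2.4 0 0.4 -0.2 9 1;-39 -3.1 0 0.4 -0.2 10 1;-41 -3.5 0 0.4 -0.2 10.5 1;-41 -3.5 0 0.4 -0.2 10.5 1' ; python3 -m pendant '0 0 0 0 0 0 1; 0 0 0 0 0 0 1' ;python3 - <<'E'
from h import *
st();to((.4298,-.1981,.0825),83.05)
t=camera("top")[:,:,::-1];cv2.imwrite("pics/t17.png",t)
s=camera("side")[:,:,::-1];cv2.imwrite("pics/s17.png",s)
cv2.imwrite("pics/t17c.png",cv2.resize(t[200:320,130:290],None,fx=5,fy=5,interpolation=cv2.INTER_CUBIC))
def yel(f,box,n):
    a=cv2.imread(f);h=cv2.cvtColor(a,cv2.COLOR_BGR2HSV);x0,y0,x1,y1=box;m=cv2.inRange(h[y0:y1,x0:x1],(18,150,90),(35,255,255));M=cv2.moments(m,True)
    print(f,M["m10"]/M["m00"]+x0,M["m01"]/M["m00"]+y0,M["m00"])
for f in("t7","t17"):yel(f"pics/{f}.png",(140,265,180,300),0)
for f in("s7","s17"):yel(f"pics/{f}.png",(225,135,250,160),0)
E
```

```text
time: 30.33
tcp_pos: [0.4272, -0.2039, 0.2194]
tool_rot: [-2.358, -2.072, 0.015]
wrist_force: [0.5, -0.4, -0.1]
gripper_width: 0.0856
time: 30.5
tcp_pos: [0.4288, -0.1982, 0.22]
tool_rot: [-2.349, -2.081, 0.011]
wrist_force: [-0.3, -0.5, 0.1]
gripper_width: 0.0855
t 30.5 tcp [ 0.4288 -0.1982  0.22  ] yaw 83.1 zax [-0.008 -0.002 -1.   ] F [-0.3 -0.5  0.1] w 0.0855 q [ 0.76  0.35 -0.57  1.98  0.25  0.89 -0.07]
shift cm [ 0.06  0.2  13.74] turn deg [-0.41  0.19  0.05] dist rows 3.2964913202060906
pics/t7.png 153.38842975206612 282.58677685950414 121.0
pics/t17.png 153.172131147541 282.5 122.0
pics/s7.png 236.95454545454547 145.9318181818182 44.0
pics/s17.png 236.95454545454547 145.9318181818182 44.0
```

View pics/t17c.png

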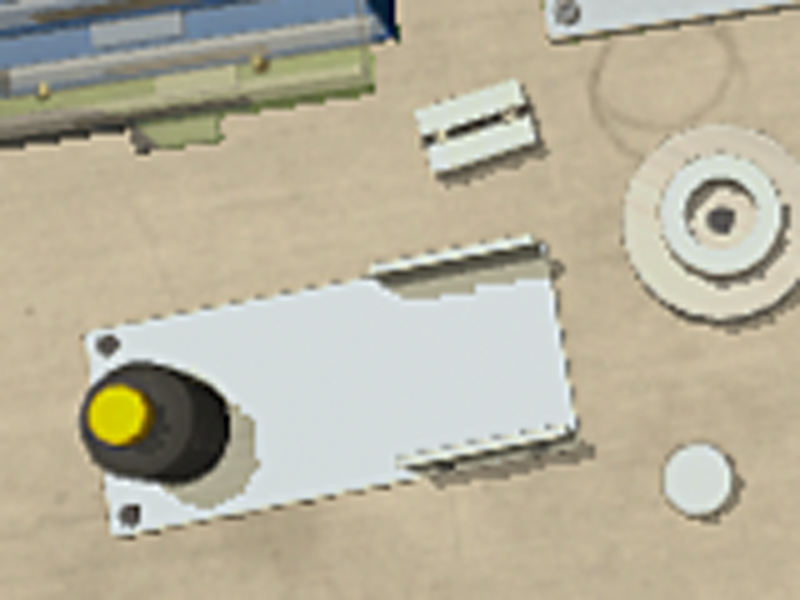

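The short bottle is back, with the cap within 0.2 px of its earlier position in both views. The tall one is next.

```bash
python3 -m pendant '0.1 0.1 3 -0.3 0.1 0 1;0.1 0.2 6 -0.4 0.2 0 1;0.1 0.2 9 -0.4 0.2 0 1;0.1 0.2 11.5 -0.4 0.2 0 1;0.1 0.2 13 -0.4 0.2 0 1;0.1 0.2 13 -0.4 0.2 0 1;0.1 0.2 13 -0.4 0.2 0 1'
python3 - <<'E'
from h import *
st();to((.4298,-.1983,.0828),83.05)
E
```

```text
time: 31.18
tcp_pos: [0.43, -0.1974, 0.09]
tool_rot: [-2.349, -2.085, 0.001]
wrist_force: [0.2, -0.1, -0.2]
gripper_width: 0.0852
t 31.1833 tcp [ 0.43   -0.1974  0.09  ] yaw 83.18 zax [-0.001  0.    -1.   ] F [ 0.2 -0.1 -0.2] w 0.0852 q [ 0.65  0.54 -0.45  2.13  0.44  0.56 -0.24]
shift cm [-0.09 -0.01  0.72] turn deg [-0.07 -0.02  0.13] dist rows 0.17384661044457475
```

```bash
python3 -m pendant '-0.05 0 0.4 0 0 0.1 1;-0.05 0 0.65 0 0 0.1 1;-0.05 0 0.65 0 0 0.1 1;-0.05 0 0.65 0 0 0.1 0.8;-0.05 0 0.65 0 0 0.1 0.7;-0.05 0 0.65 0 0 0.1 0.65;-0.05 0 0.65 0 0 0.1 0.6;-0.05 0 0.65 0 0 0.1 0.55;-0.05 0 0.65 0 0 0.1 0.5;-0.05 0 0.65 0 0 0.1 0.4;-0.05 0 0.65 0 0 0.1 0.4;-0.05 0 0.65 0 0 0.1 0.4' 40
python3 - <<'E'
from h import *
st()
E
python3 -m pendant '0 0 -0.5 0 0 0 0.4;0 0 -2 0 0 0 0.4;0 0 -4 0 0 0 0.4;0 0 -6.5 0 0 0 0.4;0 0 -9 0 0 0 0.4;0 0 -11.5 0 0 0 0.4;0 0 -12.5 0 0 0 0.4;0 0 -12.5 0 0 0 0.4'
python3 - <<'E'
from h import *
st();to((.4459,.158,.2),93.66)
E
```

```text
time: 32.18
tcp_pos: [0.4299, -0.1993, 0.0841]
tool_rot: [2.353, 2.08, -0.001]
wrist_force: [-2.4, 0.3, 8.1]
gripper_width: 0.0492
t 32.1833 tcp [ 0.4299 -0.1993  0.0841] yaw 82.95 zax [ 0.    -0.001 -1.   ] F [-2.4  0.3  8.1] w 0.0492 q [ 0.64  0.55 -0.44  2.14  0.45  0.55 -0.25]
time: 32.85
tcp_pos: [0.4309, -0.1994, 0.2107]
tool_rot: [2.351, 2.078, 0.002]
wrist_force: [0.1, -0.5, -1.8]
gripper_width: 0.0493
t 32.85 tcp [ 0.4309 -0.1994  0.2107] yaw 82.93 zax [ 0.004 -0.002 -1.   ] F [ 0.1 -0.5 -1.8] w 0.0493 q [ 0.76  0.36 -0.58  1.99  0.26  0.85 -0.08]
shift cm [35.66 -2.91  0.99] turn deg [  0.21   0.12 -10.73] dist rows 8.583122945499193
```

```bash
python3 -m pendant '1.5 0.1 0 0 0 -0.5 0.4;4.5 0.2 0 0.1 0 -1.5 0.4;8 0.3 0 0.2 0.1 -2.5 0.4;11.5 0.3 0 0.2 0.1 -3.6 0.4;15 0.2 0 0.2 0.1 -4.8 0.4;18.5 0 0 0.2 0.1 -5.9 0.4;22 -0.5 0 0.2 0.1 -7 0.4;25.5 -1.1 0 0.2 0.1 -8.1 0.4;29 -1.7 0 0.2 0.1 -9.2 0.4;32.5 -2.4 0 0.2 0.1 -10.1 0.4;34.6 -2.8 0 0.2 0.1 -10.7 0.4;35.5 -2.9 0 0.2 0.1 -10.7 0.4' ; python3 -m pendant '0 0 0 0 0 0 0.4;0 0 2 0 0 0 0.4; 0 0 2 0 0 0 0.4' ;python3 - <<'E'
from h import *
st();to((.446,.1569,.085),93.66)
E
```

```text
time: 33.85
tcp_pos: [0.4434, 0.1605, 0.2073]
tool_rot: [-2.139, -2.293, 0.002]
wrist_force: [0.3, -0.2, -1.6]
gripper_width: 0.049
time: 34.1
tcp_pos: [0.4434, 0.1543, 0.1856]
tool_rot: [-2.148, -2.286, 0.01]
wrist_force: [-1.1, -0.2, -2.2]
gripper_width: 0.0491
t 34.1 tcp [0.4434 0.1543 0.1856] yaw 93.55 zax [-0.008 -0.001 -1.   ] F [-1.1 -0.2 -2.2] w 0.0491 q [ 0.05  0.41 -0.67  2.03  0.34  0.82 -0.75]
shift cm [ 0.25  0.35 10.06] turn deg [-0.45  0.04 -0.11] dist rows 2.414539848658616
```

```bash
python3 -m pendant '0.1 0.2 1 -0.2 0 -0.1 0.4;0.2 0.25 3 -0.4 0 -0.1 0.4;0.2 0.25 5 -0.4 0 -0.1 0.4;0.2 0.25 6 -0.4 0 -0.1 0.4;0.2 0.25 6 -0.4 0 -0.1 0.4;0.2 0.25 6 -0.4 0 -0.1 0.4' ;python3 - <<'E'
from h import *
st();to((.446,.1569,.085),93.66)
E
```

```text
time: 34.6
tcp_pos: [0.4467, 0.1586, 0.1284]
tool_rot: [2.147, 2.292, 0.004]
wrist_force: [-0.8, 0.4, -1.8]
gripper_width: 0.0489
t 34.6 tcp [0.4467 0.1586 0.1284] yaw 93.73 zax [ 0.003  0.001 -1.   ] F [-0.8  0.4 -1.8] w 0.0489 q [-0.01  0.5  -0.61  2.09  0.45  0.68 -0.85]
shift cm [-0.17 -0.1   4.34] turn deg [ 0.15 -0.07  0.07] dist rows 1.0426792933720577
```

```bash
python3 -m pendant '-0.15 -0.05 0.5 0.1 0 0 0.4;-0.15 -0.05 2 0.1 0 0 0.4;-0.15 -0.05 3.3 0.1 0 0 0.4;-0.15 -0.05 3.8 0.1 0 0 0.4;-0.15 -0.05 3.8 0.1 0 0 0.4;-0.15 -0.05 3.8 0.1 0 0 0.4' ;python3 - <<'E'
from h import *
st();to((.446,.1569,.085),93.66)
E
```

```text
time: 35.1
tcp_pos: [0.4467, 0.1577, 0.091]
tool_rot: [2.147, 2.293, 0.004]
wrist_force: [0.8, 1.0, -0.6]
gripper_width: 0.0492
t 35.1 tcp [0.4467 0.1577 0.091 ] yaw 93.76 zax [ 0.002  0.002 -1.   ] F [ 0.8  1.  -0.6] w 0.0492 q [-0.06  0.55 -0.55  2.13  0.52  0.59 -0.92]
shift cm [-0.08 -0.08  0.6 ] turn deg [ 0.13 -0.1   0.1 ] dist rows 0.1456036103128825
```

```bash
python3 -m pendant '-0.08 -0.07 0.2 0.1 -0.1 0.1 0.4;-0.08 -0.07 0.4 0.1 -0.1 0.1 0.4;-0.08 -0.07 0.4 0.1 -0.1 0.1 0.4;-0.08 -0.07 0.4 0.1 -0.1 0.1 0.4' ;python3 - <<'E'
from h import *
st();to((.446,.1569,.085),93.66)
E
```

```text
time: 35.43
tcp_pos: [0.4459, 0.1568, 0.0867]
tool_rot: [2.149, 2.291, 0.0]
wrist_force: [0.3, -0.8, -1.5]
gripper_width: 0.0494
t 35.4333 tcp [0.4459 0.1568 0.0867] yaw 93.65 zax [ 0. -0. -1.] F [ 0.3 -0.8 -1.5] w 0.0494 q [-0.06  0.56 -0.54  2.13  0.53  0.58 -0.92]
shift cm [0.01 0.01 0.17] turn deg [ 0.02  0.   -0.01] dist rows 0.04036529267258054
```

```bash
python3 -m pendant '0 0 0.1 0 0 0 0.4;0 0 0.2 0 0 0 0.4;0 0 0.2 0 0 0 0.4;0 0 0.2 0 0 0 0.4' ;python3 - <<'E'
from h import *
st();to((.446,.1569,.085),93.66)
E
```

```text
time: 35.77
tcp_pos: [0.446, 0.1569, 0.0851]
tool_rot: [2.149, 2.291, 0.001]
wrist_force: [-1.3, -1.3, 10.4]
gripper_width: 0.0491
t 35.7667 tcp [0.446  0.1569 0.0851] yaw 93.66 zax [ 0.001 -0.    -1.   ] F [-1.3 -1.3 10.4] w 0.0491 q [-0.06  0.56 -0.54  2.14  0.53  0.58 -0.93]
shift cm [0.   0.   0.01] turn deg [ 0.06  0.02 -0.  ] dist rows 0.0034351636670423525
```

```bash
python3 -m pendant '0 0 -0.05 0 0 0 0.6;0 0 -0.05 0 0 0 0.65;0 0 -0.05 0 0 0 0.75;0 0 -0.05 0 0 0 0.9;0 0 -0.05 0 0 0 1;0 0 -0.05 0 0 0 1;0 0 -2 0 0 0 1;0 0 -5 0 0 0 1;0 0 -9 0 0 0 1;0 0 -13 0 0 0 1;0 0 -15 0 0 0 1;0 0 -15 0 0 0 1'
python3 - <<'E'
from h import *
st();to((.455,-.12,.26),85)
E
```

```text
time: 36.77
tcp_pos: [0.4476, 0.158, 0.2388]
tool_rot: [2.147, 2.288, 0.01]
wrist_force: [0.6, 0.4, -0.0]
gripper_width: 0.0855
t 36.7667 tcp [0.4476 0.158  0.2388] yaw 93.64 zax [ 0.007  0.002 -1.   ] F [ 0.6  0.4 -0. ] w 0.0855 q [ 0.09  0.35 -0.71  1.95  0.28  0.93 -0.7 ]
shift cm [-27.79  -1.01  -2.17] turn deg [ 0.4  -0.13  8.64] dist rows 6.688476535087647
```

```bash
python3 -m pendant '-4 -0.1 -1 0 0 1 1;-8 -0.2 -2 0 0 2 1;-12 -0.3 -2 0 0 3 1;-16 -0.4 -2 0 0 4 1;-20 -0.6 -2 0 0 5 1;-24 -0.8 -2 0 0 7 1;-27 -1 -2 0 0 8.6 1;-30 -1 -2 0 0 8.6 1;-34 -1 -2 0 0 8.6 1;-36 -1 -2 0 0 8.6 1;-36 -1 -2 0 0 8.6 1;-36 -1 -2 0 0 8.6 1'; python3 -m pendant '0 0 0 0 0 0 1;0 0 0 0 0 0 1;0 0 0 0 0 0 1'
python3 - <<'E'
from h import *
st()
t=camera("top")[:,:,::-1];cv2.imwrite("pics/t20.png",t)
s=camera("side")[:,:,::-1];cv2.imwrite("pics/s20.png",s)
cv2.imwrite("pics/t20c.png",cv2.resize(t[200:320,130:290],None,fx=5,fy=5,interpolation=cv2.INTER_CUBIC))
cv2.imwrite("pics/s20c.png",cv2.resize(s[125:300,185:345],None,fx=3.4,fy=3.4,interpolation=cv2.INTER_CUBIC))
def b(f,box,lo,hi):
    a=cv2.imread(f"pics/{f}.png");h=cv2.cvtColor(a,cv2.COLOR_BGR2HSV);x0,y0,x1,y1=box;m=cv2.inRange(h[y0:y1,x0:x1],lo,hi);M=cv2.moments(m,True)
    print(f,round(M["m10"]/M["m00"]+x0,2),round(M["m01"]/M["m00"]+y0,2),M["m00"])
Y=((18,150,90),(35,255,255));B=((95,120,60),(130,255,255))
for f in("top0","t20"):b(f,(140,265,180,300),*Y);b(f,(165,255,200,290),*B)
for f in("side0","s20"):b(f,(225,135,250,160),*Y);b(f,(228,130,256,150),*B)
E
```

```text
time: 37.77
tcp_pos: [0.4583, -0.204, 0.2537]
tool_rot: [-2.317, -2.12, 0.001]
wrist_force: [-0.8, 0.8, -0.4]
gripper_width: 0.0854
time: 38.02
tcp_pos: [0.4589, -0.2018, 0.2546]
tool_rot: [2.313, 2.126, 0.0]
wrist_force: [-0.7, -0.7, 0.3]
gripper_width: 0.0853
t 38.0167 tcp [ 0.4589 -0.2018  0.2546] yaw 85.17 zax [ 0.  0. -1.] F [-0.7 -0.7  0.3] w 0.0853 q [ 0.74  0.35 -0.57  1.87  0.23  0.99 -0.01]
top0 153.29 282.53 118.0
top0 181.46 270.52 198.0
t20 153.17 282.5 122.0
t20 181.84 270.63 202.0
side0 235.33 144.6 15.0
side0 241.52 139.89 88.0
s20 234.0 146.5 2.0
s20 243.91 140.0 43.0
```

View pics/t20c.png

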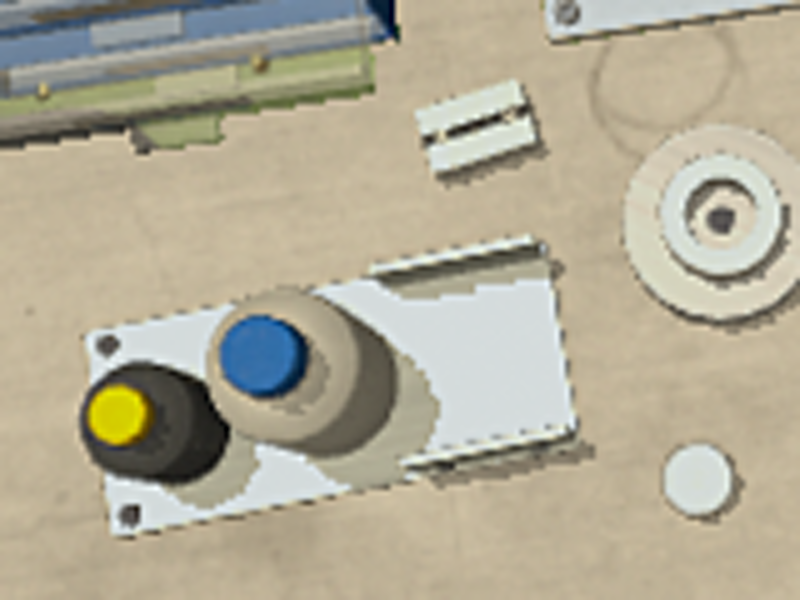

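View pics/s20c.png

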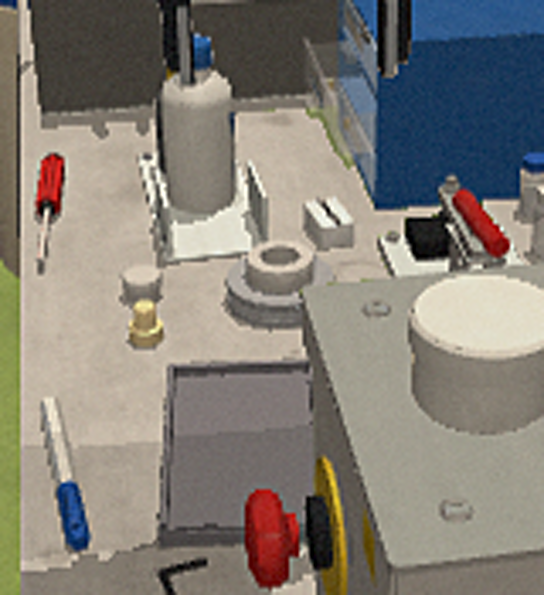

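View pics/t20.png

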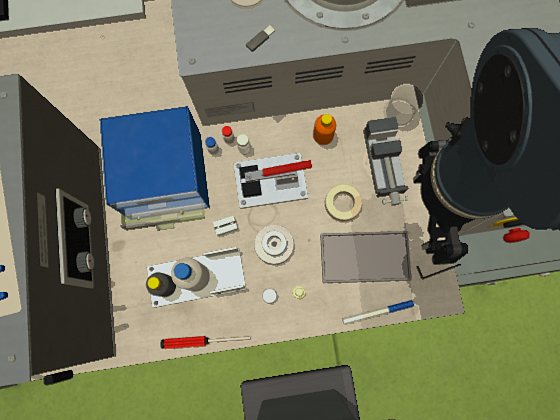

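```bash
python3 -c "
from h import *
st();print(sign_off())"
```

```text
t 38.1167 tcp [ 0.4589 -0.2022  0.2546] yaw 85.15 zax [ 0. -0. -1.] F [ 0.5  0.9 -0.8] w 0.0855 q [ 0.74  0.35 -0.57  1.87  0.23  0.99 -0.01]
the job is handed in; nothing more can be done
None
```

The job is done as asked and handed in at 38.1 s. Both bottles went upright into the tray (tall, then short) with the ring untouched. The ring was then laid on the measuring table, and the bottles went back on the rack (short, then tall).

**Ring:** it lies flat on the table, centred to about 0.5 mm.

**Short bottle:** upright on the rack, its cap within about 0.1 px (about 0.2 mm) of its starting place in the top view. The side view matched too, when checked before the tall bottle went back.

**Tall bottle:** upright on the rack, its cap 0.4 px off in the top view, so about 0.7 mm from where it started. I did not correct this, as it is below the 2 mm calibration.

**Surroundings:** the bystanders and the orange look-alike look undisturbed in the last top view, by eye. The gripper is open and clear, and the highest wrist force I read was about 11 N, taken between moves.

**Checks that failed:** the last side view could not confirm either cap, because the raised gripper finger hid the tall one and the tall bottle hides the short one. An automatic fit of the table's outline also gave no usable result, so I took the table's centre from its centre hole and disc edges, which agreed to 0.5 mm.

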